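# Tip the pool balls into the ball crate

### The job

Put the pool balls away: first slide the open crate up against the front of the tipping stand, centred and square under the tray's lip, then tip the tray with its hoop so that its four balls roll into the crate, and let the tray back down slowly without letting it slam. Also put the stray ball from its little wooden rest into the crate, lowering it in rather than dropping it from high; the crate must be left at the stand with all five balls in it, and the mug, the can and the cube of chalk must not be knocked about.

Things in the scene. Friction and masses are not known exactly. Their poses are not given: they have to be found in the camera images.
- stand: dark wooden stand fixed to the table. Its flat front board (200 mm wide, 85 mm high, face at its y = 0) looks along its own -y, the side the tray pours to. Origin on the table in the middle of the foot of that front face; z up. Two posts 135 mm high flank the tray at its x = +-87 mm, y from 0 to 45 mm.
- tray (a joint): angle of the wooden ball tray on the stand, rad: 0 = at rest, back down (its floor then leans back 0.05); grows to a stop at 0.9 as its rear end rises and it tips forward over its lip. Light, free-swinging hinge: it falls back by its own weight when let go, empty or full. A 5 mm sill across the floor at the hinge keeps the balls in; tip well over (0.75) to empty it.
- tray_hinge (a point): middle of the tray's hinge axis (along the stand's x), 115 mm above the table over the stand's front face; fixed. The tray (350 g) is inside 128 mm wide, walls 50 mm high, open in front, reaching from 185 mm behind the hinge to a lip 35 mm in front of it. The lip passes above the crate's wall at every angle.
- tray_bar (a point): middle of the level steel cross bar (12 mm round, 124 mm clear between its two uprights, along the stand's x) of the hoop that stands over the tray; turns with the tray. At rest it is 66 mm behind and 112 mm above the hinge, 109 mm clear above the tray floor, so 50 mm above the balls. Pushed from behind towards the stand's -y (about 10 N) it tips the tray.
- crate: open plywood crate, loose, 850 g, outside 210 mm (its x) x 200 mm (its y) x 70 mm high, walls and floor 10 mm thick. Origin in the middle of its underside, z up. It starts some centimetres in front of the stand with its +y wall towards the stand.
- crate_near (a point): middle of the top edge, outer face, of the crate wall next to the stand
- crate_far (a point): middle of the top of the crate's other y wall (10 mm thick), away from the stand
- cup: loose square wooden ball rest that the stray ball sits in, 68 mm across, square hole 40 mm, 12 mm high; origin at the centre of its underside
- stray_center (a point): centre of the stray ball: yellow pool ball, 57 mm across, 165 g, sitting alone in the wooden ball rest on the table, its centre about 33 mm above the table
- ball0_center (a point): centre of one of the four pool balls lying in the tray, 57 mm across, 165 g
- ball1_center (a point): centre of one of the four pool balls lying in the tray, 57 mm across, 165 g
- ball2_center (a point): centre of one of the four pool balls lying in the tray, 57 mm across, 165 g
- ball3_center (a point): centre of one of the four pool balls lying in the tray, 57 mm across, 165 g
- mug: bystander: white mug, 80 mm across, 90 mm high, one handle; origin at its underside's centre
- can: bystander: plain metal drinks can, 66 mm across, 115 mm high; origin at its underside's centre
- chalk: bystander: cube of cue chalk, 24 mm; origin at its underside's centre
- stray: the stray ball itself (its axes turn as it rolls: use stray_center)
Not all that is in view belongs to the job. Leave any pink look-alike of the part that bears ball0_center alone.

How it is judged:
By the outcome, as a careful person would: the job done as asked, in the order asked, and still so for the second after the job is handed in, with the robot touching nothing.
It also fails if it takes over 72 s, if anything falls off the work surface, if the arm or the gripper's body presses on something with over 40 N, if the wrist force passes 120 N, or if a joint passes its speed limit or range.

### The arm

A 6-joint arm with a two-finger parallel gripper is mounted at the origin on the work surface. World frame = base frame: x ahead of the robot, y to its left, z up, the work surface at z = 0. Lengths are in m, angles in rad, forces in N, time in s.
With the tool pointing down it reaches from about 0.375 to 0.9 m from the base axis. Payload 3.1 kg.
Tool frame: the origin (TCP) lies at the very end of the fingers, on their centre line; the grasp point (between the pads) lies 19 mm behind it; z points along the fingers, y is the line along which they close (so a half turn about z gives the same grasp; the last joint's range is limited). The gripper opens to 87 mm and grips with 3 to 60 N. Pads are 19 mm wide; open, the fingers measure 117 mm over their backs; the gripper's body (75 mm by 190 mm) begins 51 mm behind the grasp point.
Start: joints at [-1.405, 0.527, 1.433, -0, 1.181, -0.178], TCP at [0.211, -0.588, 0.223] pointing down, gripper open.
Joint ranges: [-3.08, 3.08], [-0.75, 2.2], [0.22, 2.44], [-1.43, 4.57], [0, 2.65], [-2.85, 2.85]. Speed limits (rad/s): [2.79, 2.79, 3.14, 3.14, 3.14, 3.14].

### API

Orientations are given as a unit quaternion [x, y, z, w].
In Python, from workcell import r, vision gives the robot as it stands.
- The arm moves only by the tool play_rows, never from a script. Its argument "plan" is a list of rows, each an object of numbers: "tx", "ty", "tz": the shift along the tool's x, y, z in units of 1000 mm (1.0 is 1000 mm); "rx", "ry", "rz": the turn, a rotation vector about the tool's x, y, z in units of 60 degrees (1.0 is 60 degrees); "jaw": the closure, from -1 (fully open) to 1 (shut). A call has 1 to 10 rows; each row is the pose to reach, as a shift and turn from the pose commanded when the call began, along the tool's axes at that moment; what a row does not reach only later rows make up. A row lasts 1/10 s, in which the tool goes at most 50 mm and 8.59 degrees, less where a joint would pass 70% of its speed; a pose out of reach is approached as far as the arm can. A call with a number of a shift or a turn outside -1 to 1 is refused whole. A call with a gripper value outside its range is refused whole. The fingers move at their own pace and stop on an object; "newtons" is the grip in N (left out, the last holds). Time passes only in rows, so rows that repeat a pose let the fingers close. It gives the time, the measured TCP pose, the force, the opening and the grip force at its end, in the units of the state.
- r.get_state(): the state, without advancing time (a new reading comes with each control period).
- vision.grab_frame(name): name is "scene" or "top" or "wrist"; returns (picture, depth): 480x640x3 uint8, blue, green, red; 480x640 float32, m along the optical axis (not along the pixel's ray), 0 where there is no reading.
- vision.get_calibration(name): a dict with "fx", "fy", "cx", "cy" (pixels), "rvec" (rotation vector, rad) and "tvec" (3), from world to camera coordinates, as OpenCV has them. Camera axes: x right, y down, z forward; pixel columns grow to the right and rows downward; lengths in m; the calibration is good to about 2 mm. A picture is of the moment at which its call begins: read the wrist's pose just before it. get_calibration takes no time and is no camera call; for the wrist camera it gives the pose at the moment of the call.
- r.hand_in(): hands the job in; it is judged then, once.
The state is a dict: "time_s": time; "joint_pos": joint angles; "dq": joint speeds; "effort": joint torques, N m; "tcp_pos": TCP position; "eef_rot": TCP orientation; "force": force on the tool from outside, world axes, zero at the start; "wrist_torque": the same for the moment, N m; "grip_width": finger opening in m; "grasp_force": force on a finger pad.
Only numpy, scipy, OpenCV 4.12 (cv2) and the standard library are available. Lean on these libraries where they do the work, as an engineer would, in place of code of your own. Each camera call takes 0.05 s, during which the arm holds its last target. There are 200 camera calls.

## Working session

There is one attempt and no reset: what is moved stays moved. The work goes in short steps, Python scripts to look and compute and a tool call to move; the robot and the scene stay as the last step left them, time stands still between calls to the robot, and variables do not carry over. Pictures are saved under pics/ and viewed, at most 12 in all, crops included, and the job is handed in when it is done.

Besides the shell and the picture viewer there is one more tool, called after "Request:" in YAML: its name, and indented under it one key for each argument. play_rows: Moves the arm, as the interface text tells. Its arguments: {"type":"object","properties":{"plan":{"type":"array","items":{"type":"object","properties":{"tx":{"type":"number","minimum":-1,"maximum":1},"ty":{"type":"number","minimum":-1,"maximum":1},"tz":{"type":"number","minimum":-1,"maximum":1},"rx":{"type":"number","minimum":-1,"maximum":1},"ry":{"type":"number","minimum":-1,"maximum":1},"rz":{"type":"number","minimum":-1,"maximum":1},"jaw":{"type":"number"}}}},"newtons":{"type":"number"}},"required":["plan"]}

```bash
ls; mkdir -p pics
cat > h.py <<'E'
import numpy as np, cv2
from workcell import r, vision
from scipy.spatial.transform import Rotation as R
def cal(n):
    c=vision.get_calibration(n); K=np.array([[c['fx'],0,c['cx']],[0,c['fy'],c['cy']],[0,0,1.]])
    return K,R.from_rotvec(np.ravel(c['rvec'])).as_matrix(),np.ravel(c['tvec'])
def grab(n):
    c=cal(n); p,d=vision.grab_frame(n); return p,d,c
def ray(c,u,v,z):
    K,Rm,t=c; o=-Rm.T@t; d=Rm.T@np.linalg.inv(K)@np.array([u,v,1.]); return o+d*(z-o[2])/d[2]
def cloud(d,c):
    K,Rm,t=c; v,u=np.mgrid[0:480,0:640]; P=np.stack([(u-K[0,2])/K[0,0]*d,(v-K[1,2])/K[1,1]*d,d],-1)
    return (P-t)@Rm
def proj(c,P):
    K,Rm,t=c; q=K@(Rm@np.asarray(P,float)+t); return q[:2]/q[2]
E
python3 - <<'E'
from h import *
for n in ['scene','top']:
    p,d,c=grab(n); cv2.imwrite(f'pics/{n}0.png',p); np.savez(f'{n}0.npz',p=p,d=d,K=c[0],R=c[1],t=c[2]); print(n,-c[1].T@c[2],c[0][0,0], (d>0).mean())
s=r.get_state(); print(s)
E
```

```text
pics
scene [ 1.24507795 -0.22835233  0.85631829] 438.4656046486199 0.9959895833333333
top [ 0.40138788 -0.03499482  1.44578347] 616.0808402766494 0.99587890625
{'time_s': 0.1, 'joint_pos': array([-1.40550624e+00,  5.28374568e-01,  1.43376617e+00, -2.71155681e-05,
        1.18140846e+00, -1.78522278e-01]), 'dq': array([-3.57214676e-04, -2.25824733e-03, -3.01411628e-03,  4.59370853e-04,
       -3.10954192e-05,  1.32119690e-03]), 'effort': array([ 1.35978548e-04, -4.40985632e+01, -1.77150732e+01,  6.34162081e-02,
        5.33300964e-02, -5.16397745e-05]), 'tcp_pos': array([ 0.21057135, -0.58775962,  0.2216712 ]), 'eef_rot': array([ 9.85259130e-01,  1.71065745e-01, -6.06528095e-06, -9.78330243e-04]), 'force': array([0.0521398 , 0.7199539 , 0.28559989]), 'wrist_torque': array([0.00116342, 0.03532241, 0.03033019]), 'grasp_force': 0.0, 'grip_width': 0.08698091494040268}
```

View pics/scene0.png

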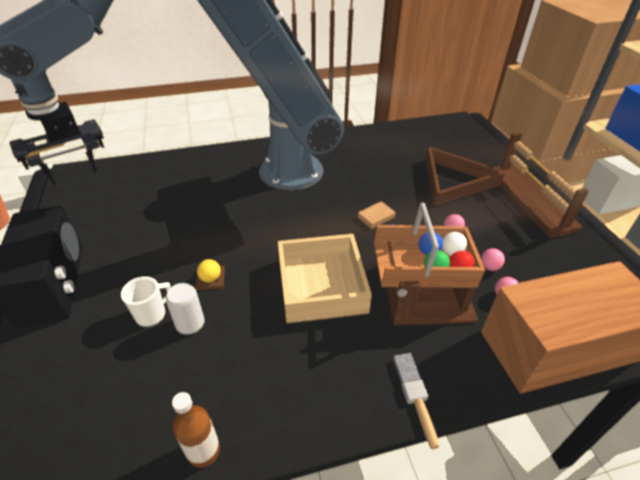

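View pics/top0.png

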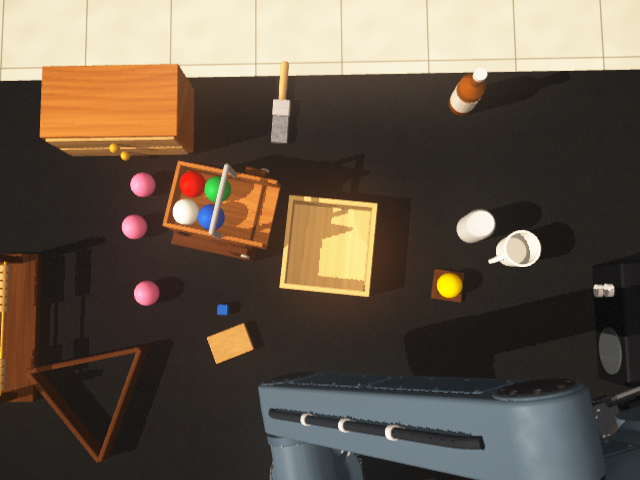

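Scene: the yellow stray ball sits in its rest at top (450,286). The crate is at (328,247), and the tray with four balls and hoop is at (222,205), pouring to the image right (world -y). The can is at (476,226), the mug at (518,247) and the chalk at (222,309). The pink balls at (143,184), (134,227) and (146,293) are decoys.

```bash
cat > m.py <<'E'
from h import *
L=lambda n:(lambda z:(z['p'],z['d'],(z['K'],z['R'],z['t'])))(np.load(n+'0.npz'))
p,d,c=L('top'); P=cloud(d,c)
v,u=np.mgrid[0:480,0:640]
def box(u0,u1,v0,v1): return (u>=u0)&(u<u1)&(v>=v0)&(v<v1)&(d>0)
print('table z',np.median(P[box(390,430,100,140)][:,2]))
m=box(272,395,185,310)&(abs(P[...,2]-.07)<.006)
q=P[m]; rct=cv2.minAreaRect(q[:,:2].astype(np.float32)); print('crate',m.sum(),rct,q[:,2].mean()); print(cv2.boxPoints(rct))
m=box(150,290,150,265)&(P[...,2]>.205)
q=P[m]; print('hoop',m.sum(),q[:,2].max()); cv,w,cc=cv2.minAreaRect(q[:,:2].astype(np.float32)),0,0; print(cv)
ln=cv2.fitLine(q[:,:2].astype(np.float32),cv2.DIST_HUBER,0,.01,.01).ravel(); print(ln, np.degrees(np.arctan2(ln[1],ln[0])), np.median(q,0))
t=(q[:,:2]-ln[2:])@ln[:2]; print('bar extent',t.min(),t.max())
# tray interior/walls
m=box(150,290,150,265)&(P[...,2]>.12)&(P[...,2]<.19)
rct=cv2.minAreaRect(P[m][:,:2].astype(np.float32)); print('tray',rct); print(cv2.boxPoints(rct))
hsv=cv2.cvtColor(p,cv2.COLOR_BGR2HSV)
ym=box(425,475,262,310)&(hsv[...,0]>20)&(hsv[...,0]<33)&(hsv[...,1]>150)&(hsv[...,2]>120)
print('stray',ym.sum(),u[ym].mean(),v[ym].mean(),ray(c,u[ym].mean(),v[ym].mean(),.033),P[ym].max(0))
for n,b,z in [('can',(450,500,200,255),.1),('mug',(490,545,225,275),.07),('chalk',(214,231,300,318),.015)]:
    m=box(*b)&(P[...,2]>z); q=P[m]; print(n,m.sum(),cv2.minEnclosingCircle(q[:,:2].astype(np.float32)),q[:,2].max())
m=box(425,475,262,310)&(P[...,2]>.008)&(P[...,2]<.016);print('cup',cv2.minAreaRect(P[m][:,:2].astype(np.float32)))
E
python3 m.py
```

```text
table z -0.000576879715008607
crate 1558 ((0.526010274887085, -0.031055927276611328), (0.2002764642238617, 0.2106688916683197), 83.65959930419922) 0.06952725643546316
[[ 0.41026136 -0.11894903]
 [ 0.6196416  -0.14221427]
 [ 0.64175916  0.05683717]
 [ 0.43237895  0.08010241]]
hoop 458 0.2402782871816285
((0.6065946221351624, 0.18692317605018616), (0.014335013926029205, 0.14649748802185059), 77.2813949584961)
[ 0.97552514 -0.21988805  0.6055733   0.18619335] -12.702457 [0.60528842 0.18632582 0.23122037]
bar extent -0.07241321311870726 0.07408443278949155
tray ((0.6090710163116455, 0.19748073816299438), (0.22297927737236023, 0.19762928783893585), 77.45945739746094)
[[0.48840603 0.11010662]
 [0.6813204  0.0671953 ]
 [0.729736   0.28485486]
 [0.5368216  0.32776618]]
stray 486 448.9423868312757 285.0679012345679 [ 0.43461904 -0.30500031  0.033     ] [ 0.46206192 -0.2766814   0.06499483]
can 707 ((0.5651752948760986, -0.3626783788204193), 0.0336102657020092) 0.12084213289133396
mug 470 ((0.5242223143577576, -0.4341000020503998), 0.06437420845031738) 0.11808700864796179
chalk 106 ((0.3842855989933014, 0.21528615057468414), 0.015002497471868992) 0.029900019573605066
cup ((0.44119131565093994, -0.3112005591392517), (0.08062608540058136, 0.09648916125297546), 79.31993865966797)
```

Run:
```python
import cv2
p=cv2.imread('pics/top0.png')
cv2.imwrite('pics/crop1.png',cv2.resize(p[150:310,130:390],None,fx=3,fy=3,interpolation=cv2.INTER_CUBIC))
```

```text
(no output)
```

View pics/crop1.png

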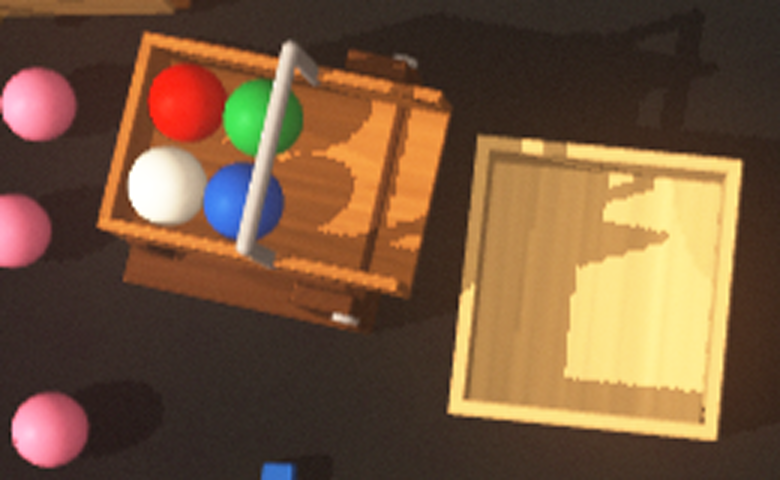

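The crop shows the steel bar over the blue and green balls, the lip at crop (448,108)-(408,295), and the posts just outside it. Next I check the stand frame against the posts and lip before acting.

```bash
cat > f.py <<'E'
from h import *
yaw=np.radians(-12.6); X=np.array([np.cos(yaw),np.sin(yaw),0]); Y=np.array([-np.sin(yaw),np.cos(yaw),0]); Z=np.array([0,0,1.])
H=np.array([.6066,.1867,0])-.066*Y   # foot of front face (hinge xy)
def st(P): return (np.asarray(P)-H)@np.stack([X,Y,Z],1)
E
python3 - <<'E'
from f import *
print(H)
for n in ['top','scene']:
    z=np.load(n+'0.npz'); c=(z['K'],z['R'],z['t']); S=st(cloud(z['d'],c)); 
    if n=='top':
        for a,b in [((279.3,186),'lipR'),((266,248.3),'lipL'),((272.7,216.7),'lipmid')]: print(b,st(ray(c,*a,.117)))
    for nm,m in [('post+',(abs(S[...,0]-.087)<.02)&(abs(S[...,2]-.135)<.006)&(abs(S[...,1]-.02)<.05)),('post-',(abs(S[...,0]+.087)<.02)&(abs(S[...,2]-.135)<.006)&(abs(S[...,1]-.02)<.05)),
      ('front',(abs(S[...,0])<.09)&(abs(S[...,2]-.04)<.035)&(abs(S[...,1])<.02))]:
        q=S[m]
        if len(q)>5: print(n,nm,len(q),np.percentile(q,[3,50,97],axis=0).round(4).tolist())
        if nm=='front' and len(q)>50: print(np.polyfit(q[:,0],q[:,1],1))
E
```

```text
[0.59220255 0.12228949 0.        ]
lipR [ 0.0697858  -0.03388922  0.117     ]
lipL [-0.0699557  -0.03497354  0.117     ]
lipmid [ 0.00056007 -0.03432773  0.117     ]
top post+ 147 [[0.0792, 0.0017, 0.1302], [0.0867, 0.0234, 0.1344], [0.0943, 0.0432, 0.1392]]
top post- 159 [[-0.0939, 0.0008, 0.1296], [-0.0859, 0.0235, 0.1342], [-0.0715, 0.0444, 0.1393]]
top front 39 [[-0.0885, -0.0038, 0.0052], [-0.0779, 0.0011, 0.0388], [-0.069, 0.0019, 0.0651]]
scene post+ 307 [[0.0712, -0.0236, 0.1296], [0.0748, 0.0196, 0.1348], [0.0969, 0.0644, 0.1403]]
scene front 172 [[-0.0016, -0.0013, 0.0069], [0.0526, -0.0007, 0.0361], [0.0881, -0.0, 0.0711]]
[-0.00184326 -0.00062322]
```

Request:
play_rows:
  plan:
    - {"rz": 0.14}
    - {"rz": 0.28}
    - {"rz": 0.434}

```text
schema error: expected keys tx, ty, tz, rx, ry, rz, jaw
```

Request:
play_rows:
  plan:
    - {"tx": 0.443,"ty": -0.332,"tz": 0,"rx": 0,"ry": 0,"rz": 0.44,"jaw": -1}
    - {"tx": 0.443,"ty": -0.332,"tz": 0,"rx": 0,"ry": 0,"rz": 0.44,"jaw": -1}
    - {"tx": 0.443,"ty": -0.332,"tz": 0,"rx": 0,"ry": 0,"rz": 0.44,"jaw": -1}
    - {"tx": 0.443,"ty": -0.332,"tz": 0,"rx": 0,"ry": 0,"rz": 0.44,"jaw": -1}
    - {"tx": 0.443,"ty": -0.332,"tz": 0,"rx": 0,"ry": 0,"rz": 0.44,"jaw": -1}
    - {"tx": 0.443,"ty": -0.332,"tz": 0,"rx": 0,"ry": 0,"rz": 0.44,"jaw": -1}
    - {"tx": 0.443,"ty": -0.332,"tz": 0,"rx": 0,"ry": 0,"rz": 0.44,"jaw": -1}
    - {"tx": 0.443,"ty": -0.332,"tz": 0,"rx": 0,"ry": 0,"rz": 0.44,"jaw": -1}
    - {"tx": 0.443,"ty": -0.332,"tz": 0,"rx": 0,"ry": 0,"rz": 0.44,"jaw": -1}
    - {"tx": 0.443,"ty": -0.332,"tz": 0,"rx": 0,"ry": 0,"rz": 0.44,"jaw": -1}
  newtons: 50

```text
time_s: 1.1
tcp_pos: [0.4867, -0.1696, 0.2224]
eef_rot: [0.998, -0.059, -0.0, -0.0]
force: [0.1, -0.5, -0.4]
grip_width: 0.0873
grasp_force: 0.0
```

```bash
cat >> f.py <<'E'
def go(pos,ang):
    """shift & turn (in move units) to bring TCP to world pos, tool y to angle ang (deg, mod 180), pointing down"""
    s=r.get_state(); A=R.from_quat(s['eef_rot']); a=np.radians(ang); y=np.array([np.cos(a),np.sin(a),0])
    if y@A.as_matrix()[:,1]<0: y=-y
    B=R.from_matrix(np.stack([np.cross(y,-Z),y,-Z],1))
    print('t',s['time_s'],'tcp',s['tcp_pos'].round(4),'F',s['force'].round(1),'w',round(s['grip_width'],4),'gf',round(s['grasp_force'],1),'j',s['joint_pos'].round(2))
    print('T',A.inv().apply(np.asarray(pos)-s['tcp_pos']).round(4),'R',((A.inv()*B).as_rotvec()*3/np.pi).round(4))
def W(p): return H+p[0]*X+p[1]*Y+p[2]*Z
E
python3 -c "
from f import *
go([.5155,-.1256,.04],83.66)"
```

```text
t 1.1 tcp [ 0.4867 -0.1696  0.2224] F [ 0.1 -0.5 -0.4] w 0.0873 gf 0.0 j [-0.55  0.38  1.7  -0.    1.06  1.14]
T [ 0.0236 -0.0471  0.1824] R [-0.0001  0.0004 -0.0062]
```

Request:
play_rows:
  plan:
    - {"tx": 0.0236,"ty": -0.047,"tz": 0.0,"rx": 0,"ry": 0,"rz": -0.006,"jaw": -1}
    - {"tx": 0.0236,"ty": -0.047,"tz": 0.045,"rx": 0,"ry": 0,"rz": -0.006,"jaw": -1}
    - {"tx": 0.0236,"ty": -0.047,"tz": 0.09,"rx": 0,"ry": 0,"rz": -0.006,"jaw": -0.6}
    - {"tx": 0.0236,"ty": -0.047,"tz": 0.13,"rx": 0,"ry": 0,"rz": -0.006,"jaw": -0.4}
    - {"tx": 0.0236,"ty": -0.047,"tz": 0.16,"rx": 0,"ry": 0,"rz": -0.006,"jaw": -0.2}
    - {"tx": 0.0236,"ty": -0.047,"tz": 0.18,"rx": 0,"ry": 0,"rz": -0.006,"jaw": 0}
    - {"tx": 0.0236,"ty": -0.047,"tz": 0.182,"rx": 0,"ry": 0,"rz": -0.006,"jaw": 0.2}
    - {"tx": 0.0236,"ty": -0.047,"tz": 0.182,"rx": 0,"ry": 0,"rz": -0.006,"jaw": 0.4}

```text
time_s: 1.9
tcp_pos: [0.5148, -0.1276, 0.0402]
eef_rot: [0.998, -0.055, -0.001, -0.0]
force: [-1.0, -0.9, 0.1]
grip_width: 0.0469
grasp_force: 0.0
```

```bash
python3 -c "
from f import *
go([.5155,-.1256,.04],83.66)
p,d,c=grab('wrist'); cv2.imwrite('pics/w1.png',p)"
```

```text
t 1.9 tcp [ 0.5148 -0.1276  0.0402] F [-1.  -0.9  0.1] w 0.0469 gf 0.0 j [-0.45  0.69  1.81 -0.    0.65  1.23]
T [ 0.0005 -0.002   0.0002] R [-0.0004  0.0012 -0.    ]
```

View pics/w1.png

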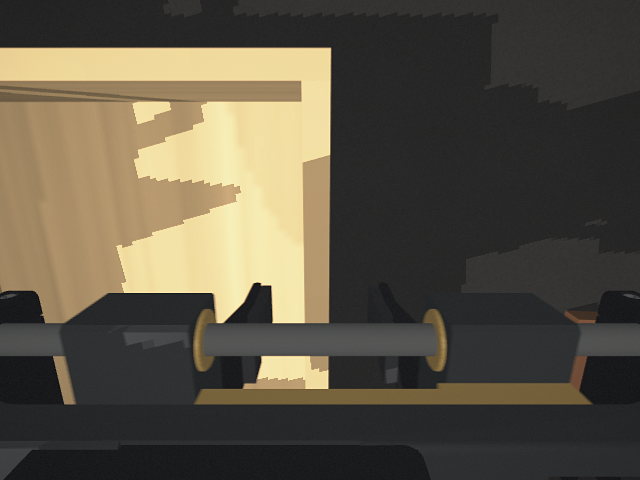

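The wall (image x 303-330, near x≈315) lies centred between the fingers. I close on it now.

Request:
play_rows:
  plan:
    - {"tx": 0,"ty": -0.002,"tz": 0,"rx": 0,"ry": 0,"rz": 0,"jaw": 0.7}
    - {"tx": 0,"ty": -0.002,"tz": 0,"rx": 0,"ry": 0,"rz": 0,"jaw": 0.9}
    - {"tx": 0,"ty": -0.002,"tz": 0,"rx": 0,"ry": 0,"rz": 0,"jaw": 1}
    - {"tx": 0,"ty": -0.002,"tz": 0,"rx": 0,"ry": 0,"rz": 0,"jaw": 1}
    - {"tx": 0,"ty": -0.002,"tz": 0,"rx": 0,"ry": 0,"rz": 0,"jaw": 1}

```text
time_s: 2.45
tcp_pos: [0.5155, -0.126, 0.0412]
eef_rot: [0.998, -0.055, 0.0, 0.0]
force: [-0.7, -0.9, 4.0]
grip_width: 0.0094
grasp_force: 50.0
```

```bash
python3 -c "
from f import *
s=r.get_state(); A=R.from_quat(s['eef_rot']).as_matrix(); a=A[:,1]; print('yaw y',np.degrees(np.arctan2(-a[1],-a[0])))
go(list(W([0,-.215,0])[:2])+[.0402],77.4)
go(list(W([0,-.195,0])[:2])+[.0402],77.4)"
```

```text
yaw y 83.66401625504712
t 2.45 tcp [ 0.5155 -0.126   0.0412] F [-0.7 -0.9  4. ] w 0.0094 gf 50.0 j [-0.45  0.69  1.81 -0.    0.65  1.23]
T [ 0.0253 -0.0415  0.001 ] R [ 0.0005 -0.001   0.1044]
t 2.45 tcp [ 0.5155 -0.126   0.0412] F [-0.7 -0.9  4. ] w 0.0094 gf 50.0 j [-0.45  0.69  1.81 -0.    0.65  1.23]
T [ 0.0275 -0.0614  0.001 ] R [ 0.0005 -0.001   0.1044]
```

Request:
play_rows:
  plan:
    - {"tx": 0.003,"ty": -0.005,"tz": 0,"rx": 0,"ry": 0,"rz": 0.012,"jaw": 1}
    - {"tx": 0.006,"ty": -0.01,"tz": 0,"rx": 0,"ry": 0,"rz": 0.024,"jaw": 1}
    - {"tx": 0.009,"ty": -0.015,"tz": 0,"rx": 0,"ry": 0,"rz": 0.036,"jaw": 1}
    - {"tx": 0.012,"ty": -0.02,"tz": 0,"rx": 0,"ry": 0,"rz": 0.048,"jaw": 1}
    - {"tx": 0.015,"ty": -0.025,"tz": 0,"rx": 0,"ry": 0,"rz": 0.06,"jaw": 1}
    - {"tx": 0.018,"ty": -0.03,"tz": 0,"rx": 0,"ry": 0,"rz": 0.072,"jaw": 1}
    - {"tx": 0.021,"ty": -0.035,"tz": 0,"rx": 0,"ry": 0,"rz": 0.084,"jaw": 1}
    - {"tx": 0.024,"ty": -0.04,"tz": 0,"rx": 0,"ry": 0,"rz": 0.096,"jaw": 1}
    - {"tx": 0.0258,"ty": -0.045,"tz": 0,"rx": 0,"ry": 0,"rz": 0.104,"jaw": 1}
    - {"tx": 0.0258,"ty": -0.045,"tz": 0,"rx": 0,"ry": 0,"rz": 0.104,"jaw": 1}

```text
time_s: 3.45
tcp_pos: [0.5453, -0.0841, 0.0412]
eef_rot: [0.994, -0.108, -0.001, 0.001]
force: [-2.2, -1.2, 6.2]
grip_width: 0.0095
grasp_force: 50.1
```

```bash
cat >> f.py <<'E'
def crate():
    p,d,c=grab('top'); P=cloud(d,c); hsv=cv2.cvtColor(p,cv2.COLOR_BGR2HSV)
    S=st(P); m=(d>0)&(abs(P[...,2]-.07)<.006)&(abs(S[...,0])<.16)&(S[...,1]<.03)&(S[...,1]>-.3)&(hsv[...,0]>14)&(hsv[...,0]<30)
    q=S[m][:,:2].astype(np.float32); np.savez('c.npz',q=q)
    e=lambda i,s:np.percentile(s*q[:,i],99.5)*s
    print('crate stand-frame',m.sum(),cv2.minAreaRect(q),[e(0,1),e(0,-1),e(1,1),e(1,-1)]); return p,d,c
E
python3 -c "
from f import *
p,d,c=crate(); cv2.imwrite('pics/t2.png',p[130:330,130:430])
go(list(W([0,-.195,0])[:2])+[.0402],77.4)"
```

```text
crate stand-frame 412 ((0.09490014612674713, -0.11492057889699936), (0.017718352377414703, 0.19987499713897705), 0.022825216874480247) [np.float32(0.10372173), np.float32(0.0861117), np.float32(-0.015707843), np.float32(-0.2143767)]
t 3.5 tcp [ 0.5453 -0.0841  0.0412] F [-3.  -1.2  6. ] w 0.0099 gf 50.1 j [-0.35  0.7   1.75 -0.    0.69  1.43]
T [ 0.0008 -0.0166  0.001 ] R [0.0012 0.0008 0.0026]
```

Request:
play_rows:
  plan:
    - {"tx": 0.0006,"ty": -0.003,"tz": 0,"rx": 0,"ry": 0,"rz": 0,"jaw": 1}
    - {"tx": 0.001,"ty": -0.006,"tz": 0,"rx": 0,"ry": 0,"rz": 0.002,"jaw": 1}
    - {"tx": 0.001,"ty": -0.009,"tz": 0,"rx": 0,"ry": 0,"rz": 0.003,"jaw": 1}
    - {"tx": 0.001,"ty": -0.012,"tz": 0,"rx": 0,"ry": 0,"rz": 0.003,"jaw": 1}
    - {"tx": 0.001,"ty": -0.014,"tz": 0,"rx": 0,"ry": 0,"rz": 0.003,"jaw": 1}
    - {"tx": 0.001,"ty": -0.0155,"tz": 0,"rx": 0,"ry": 0,"rz": 0.003,"jaw": 1}
    - {"tx": 0.001,"ty": -0.0165,"tz": 0,"rx": 0,"ry": 0,"rz": 0.003,"jaw": 1}
    - {"tx": 0.001,"ty": -0.0165,"tz": 0,"rx": 0,"ry": 0,"rz": 0.003,"jaw": 1}

```text
time_s: 4.3
tcp_pos: [0.5508, -0.0695, 0.0412]
eef_rot: [0.994, -0.111, 0.001, 0.001]
force: [-1.6, -5.5, 4.4]
grip_width: 0.0096
grasp_force: 50.0
```

```bash
python3 -c "
from f import *
p,d,c=crate(); 
go(list(W([0,-.195,0])[:2])+[.0402],77.4)"
```

```text
crate stand-frame 434 ((0.09782817214727402, -0.10032983124256134), (0.20101021230220795, 0.01954326592385769), 88.67645263671875) [np.float32(0.106266454), np.float32(0.08701425), np.float32(-0.0014218127), np.float32(-0.20020965)]
t 4.35 tcp [ 0.5509 -0.0695  0.0412] F [-1.3 -5.5  4. ] w 0.0098 gf 50.0 j [-0.33  0.71  1.74 -0.    0.69  1.47]
T [-0.0015 -0.0012  0.001 ] R [ 0.0022 -0.0014 -0.0016]
```

Request:
play_rows:
  plan:
    - {"tx": -0.001,"ty": 0,"tz": 0,"rx": 0,"ry": 0,"rz": 0,"jaw": 1}
    - {"tx": -0.0015,"ty": -0.001,"tz": 0,"rx": 0,"ry": 0,"rz": 0,"jaw": 1}
    - {"tx": -0.0015,"ty": -0.002,"tz": 0,"rx": 0,"ry": 0,"rz": 0,"jaw": 1}
    - {"tx": -0.0015,"ty": -0.003,"tz": 0,"rx": 0,"ry": 0,"rz": 0,"jaw": 1}
    - {"tx": -0.0015,"ty": -0.003,"tz": 0,"rx": 0,"ry": 0,"rz": 0,"jaw": 1}

```text
time_s: 4.85
tcp_pos: [0.5506, -0.0677, 0.0412]
eef_rot: [0.994, -0.11, 0.001, 0.002]
force: [-0.6, -11.3, 2.7]
grip_width: 0.0097
grasp_force: 50.0
```

```bash
python3 -c "
from f import *
p,d,c=crate(); cv2.imwrite('pics/t3.png',cv2.resize(p[130:330,130:430],None,fx=2.5,fy=2.5))
go(list(W([0,-.195,0])[:2])+[.0402],77.4)"
```

```text
crate stand-frame 437 ((0.09760117530822754, -0.099331334233284), (0.19984085857868195, 0.020820049569010735), 88.09312438964844) [np.float32(0.1063123), np.float32(0.08547188), np.float32(-0.00021967744), np.float32(-0.19877364)]
t 4.9 tcp [ 0.5507 -0.0678  0.0412] F [ -1.9 -10.5   2.3] w 0.0097 gf 50.0 j [-0.32  0.71  1.75 -0.01  0.69  1.47]
T [-0.0009  0.0005  0.001 ] R [ 0.0037 -0.0029 -0.0016]
```

View pics/t3.png

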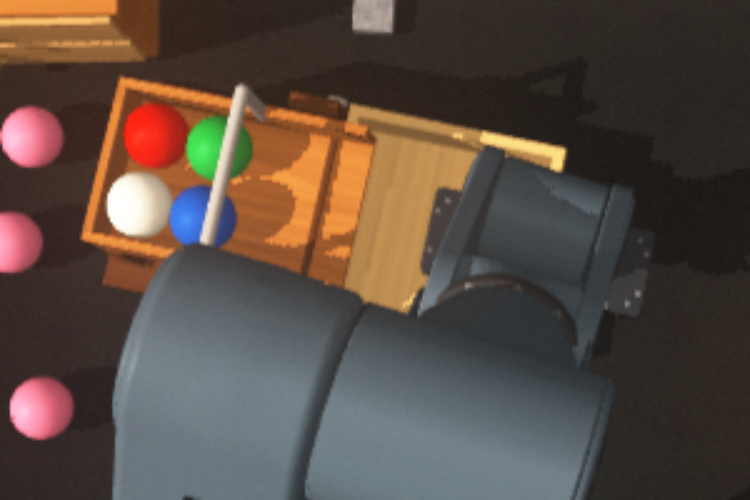

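The crate touches the stand face under the lip and looks centred, with the near wall beside the lip at crop x≈350. I release, rise clear and re-measure.

Request:
play_rows:
  plan:
    - {"tx": 0,"ty": 0.002,"tz": 0,"rx": 0,"ry": 0,"rz": 0,"jaw": 0.2}
    - {"tx": 0,"ty": 0.002,"tz": 0,"rx": 0,"ry": 0,"rz": 0,"jaw": 0.2}
    - {"tx": 0,"ty": 0.002,"tz": 0,"rx": 0,"ry": 0,"rz": 0,"jaw": 0.2}
    - {"tx": 0,"ty": 0.002,"tz": -0.03,"rx": 0,"ry": 0,"rz": 0,"jaw": 0.2}
    - {"tx": 0,"ty": 0.002,"tz": -0.075,"rx": 0,"ry": 0,"rz": 0,"jaw": 0.5}
    - {"tx": 0,"ty": 0.002,"tz": -0.12,"rx": 0,"ry": 0,"rz": 0,"jaw": 0.8}
    - {"tx": 0,"ty": 0.002,"tz": -0.165,"rx": 0,"ry": 0,"rz": -0.14,"jaw": 1}
    - {"tx": 0,"ty": 0.002,"tz": -0.21,"rx": 0,"ry": 0,"rz": -0.28,"jaw": 1}
    - {"tx": 0,"ty": 0.002,"tz": -0.25,"rx": 0,"ry": 0,"rz": -0.42,"jaw": 1}
    - {"tx": 0,"ty": 0.002,"tz": -0.25,"rx": 0,"ry": 0,"rz": -0.56,"jaw": 1}

```text
time_s: 5.9
tcp_pos: [0.5526, -0.0669, 0.297]
eef_rot: [0.983, 0.184, 0.006, 0.003]
force: [0.1, -0.9, -0.3]
grip_width: 0.0018
grasp_force: 0.0
```

```bash
python3 -c "
from f import *
p,d,c=crate(); q=np.load('c.npz')['q']
m=(q[:,0]>.09)&(q[:,1]<-.04); print(m.sum())
p,d,c=grab('scene'); P=cloud(d,c); S=st(P)
m=(d>0)&(abs(P[...,2]-.068)<.008)&(abs(S[...,0])<.14)&(S[...,1]<-.002)&(S[...,1]>-.26); qs=S[m][:,:2].astype(np.float32); print('scene',cv2.minAreaRect(qs),[np.percentile(qs,k,axis=0) for k in (.5,99.5)])
go(W([0,.105,.292]),-12.6)"
```

```text
crate stand-frame 503 ((0.0008758231997489929, -0.09871049970388412), (0.20061419904232025, 0.21073965728282928), 89.74015045166016) [np.float32(0.10624288), np.float32(-0.1040461), np.float32(0.0010517307), np.float32(-0.1986839)]
99
scene ((0.0005569979548454285, -0.10144398361444473), (0.2169502228498459, 0.19878007471561432), 0.044460494071245193) [array([-0.10530452, -0.2004371 ], dtype=float32), array([ 0.10852715, -0.00237125], dtype=float32)]
t 6.0 tcp [ 0.5494 -0.0661  0.2919] F [-0.5  0.5 -0.6] w 0.0006 gf 0.0 j [-0.32  0.35  1.53  0.    1.26  0.88]
T [ 1.650e-01 -2.484e-01 -1.000e-04] R [ 0.0021 -0.0012 -0.9423]
```

Request:
play_rows:
  plan:
    - {"tx": 0.024,"ty": -0.035,"tz": 0,"rx": 0,"ry": 0,"rz": -0.135,"jaw": 1}
    - {"tx": 0.047,"ty": -0.071,"tz": 0,"rx": 0,"ry": 0,"rz": -0.27,"jaw": 1}
    - {"tx": 0.071,"ty": -0.106,"tz": 0,"rx": 0,"ry": 0,"rz": -0.405,"jaw": 1}
    - {"tx": 0.094,"ty": -0.142,"tz": 0,"rx": 0,"ry": 0,"rz": -0.54,"jaw": 1}
    - {"tx": 0.118,"ty": -0.177,"tz": 0,"rx": 0,"ry": 0,"rz": -0.675,"jaw": 1}
    - {"tx": 0.141,"ty": -0.213,"tz": 0,"rx": 0,"ry": 0,"rz": -0.81,"jaw": 1}
    - {"tx": 0.165,"ty": -0.248,"tz": 0,"rx": 0,"ry": 0,"rz": -0.942,"jaw": 1}
    - {"tx": 0.165,"ty": -0.248,"tz": 0.03,"rx": 0,"ry": 0,"rz": -0.942,"jaw": 1}
    - {"tx": 0.165,"ty": -0.248,"tz": 0.06,"rx": 0,"ry": 0,"rz": -0.942,"jaw": 1}
    - {"tx": 0.165,"ty": -0.248,"tz": 0.087,"rx": 0,"ry": 0,"rz": -0.942,"jaw": 1}

```text
time_s: 7.0
tcp_pos: [0.6131, 0.2247, 0.2001]
eef_rot: [0.781, 0.624, -0.002, -0.001]
force: [-0.5, -0.3, -1.2]
grip_width: 0.0005
grasp_force: 0.0
```

```bash
python3 -c "
from f import *
p,d,c=grab('scene'); cv2.imwrite('pics/s2.png',cv2.resize(p[160:360,300:540],None,fx=3,fy=3))
go(W([0,.085,.205]),-12.6); print(st(r.get_state()['tcp_pos']))"
```

```text
t 7.05 tcp [0.6101 0.2237 0.195 ] F [-0.4  0.  -3.1] w 0.0004 gf 0.0 j [0.18 0.6  1.38 0.   1.18 0.4 ]
T [-0.0179  0.0046 -0.01  ] R [-0.0126  0.0053 -0.003 ]
[-0.00465336  0.10282283  0.19500594]
```

View pics/s2.png

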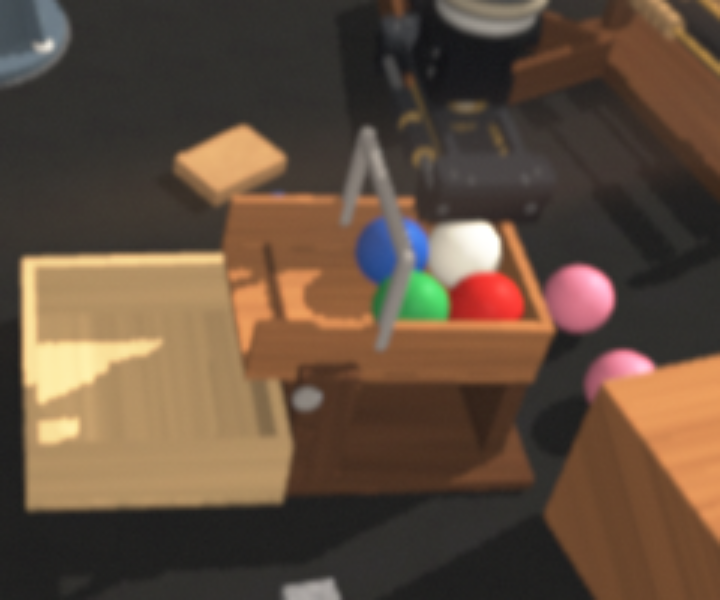

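The closed fingers hang behind the bar and above the white ball, with the crate against the stand. Now I start the push.

Request:
play_rows:
  plan:
    - {"tx": 0,"ty": 0,"tz": 0,"rx": 0,"ry": 0,"rz": 0,"jaw": 1}
    - {"tx": -0.01,"ty": 0,"tz": 0,"rx": 0,"ry": 0,"rz": 0,"jaw": 1}
    - {"tx": -0.017,"ty": 0,"tz": 0,"rx": 0,"ry": 0,"rz": 0,"jaw": 1}
    - {"tx": -0.022,"ty": 0,"tz": 0,"rx": 0,"ry": 0,"rz": 0,"jaw": 1}
    - {"tx": -0.027,"ty": 0,"tz": 0,"rx": 0,"ry": 0,"rz": 0,"jaw": 1}
    - {"tx": -0.032,"ty": 0,"tz": 0,"rx": 0,"ry": 0,"rz": 0,"jaw": 1}
    - {"tx": -0.038,"ty": 0,"tz": 0,"rx": 0,"ry": 0,"rz": 0,"jaw": 1}
    - {"tx": -0.044,"ty": 0,"tz": 0,"rx": 0,"ry": 0,"rz": 0,"jaw": 1}

```text
time_s: 7.85
tcp_pos: [0.6099, 0.1873, 0.2097]
eef_rot: [0.781, 0.624, 0.01, -0.001]
force: [1.9, 14.8, 10.6]
grip_width: 0.0007
grasp_force: 7.4
```

```bash
python3 -c "
from f import *
go(W([0,-.024,.204]),-12.6); print(st(r.get_state()['tcp_pos']))"
```

```text
t 7.85 tcp [0.6099 0.1873 0.2097] F [ 1.9 14.8 10.6] w 0.0007 gf 7.4 j [0.12 0.55 1.43 0.01 1.15 0.33]
T [-0.0914 -0.0029  0.0042] R [ 0.0111 -0.0158 -0.002 ]
[0.00306808 0.06730668 0.20973982]
```

Request:
play_rows:
  plan:
    - {"tx": -0.007,"ty": 0,"tz": 0,"rx": 0,"ry": 0,"rz": 0,"jaw": 1}
    - {"tx": -0.014,"ty": 0,"tz": 0,"rx": 0,"ry": 0,"rz": 0,"jaw": 1}
    - {"tx": -0.021,"ty": 0,"tz": 0,"rx": 0,"ry": 0,"rz": 0,"jaw": 1}
    - {"tx": -0.028,"ty": 0,"tz": 0,"rx": 0,"ry": 0,"rz": 0,"jaw": 1}
    - {"tx": -0.035,"ty": 0,"tz": 0,"rx": 0,"ry": 0,"rz": 0,"jaw": 1}
    - {"tx": -0.042,"ty": 0,"tz": 0,"rx": 0,"ry": 0,"rz": 0,"jaw": 1}
    - {"tx": -0.049,"ty": 0,"tz": 0,"rx": 0,"ry": 0,"rz": 0,"jaw": 1}
    - {"tx": -0.056,"ty": 0,"tz": 0,"rx": 0,"ry": 0,"rz": 0,"jaw": 1}
    - {"tx": -0.063,"ty": 0,"tz": 0,"rx": 0,"ry": 0,"rz": 0,"jaw": 1}
    - {"tx": -0.07,"ty": 0,"tz": 0,"rx": 0,"ry": 0,"rz": 0,"jaw": 1}

```text
time_s: 8.85
tcp_pos: [0.5894, 0.1119, 0.2028]
eef_rot: [0.781, 0.625, -0.001, -0.001]
force: [1.4, 2.3, -1.8]
grip_width: 0.0009
grasp_force: 1.1
```

```bash
cat >> f.py <<'E'
def bar(n='scene'):
    p,d,c=grab(n); S=st(cloud(d,c)); sat=cv2.cvtColor(p,cv2.COLOR_BGR2HSV)[...,1]
    m=(d>0)&(abs(S[...,0])<.068)&(abs(S[...,2]-.235)<.02)&(S[...,1]>-.08)&(S[...,1]<.1)&(sat<60); q=S[m]
    q=q[np.abs(q[:,0])>.035]; print('bar',len(q),np.median(q,0) if len(q) else 0); return p
E
python3 -c "
from f import *
bar();bar('top')
go(W([0,-.024,.204]),-12.6); print(st(r.get_state()['tcp_pos']))"
```

```text
bar 18 [ 0.06268251 -0.03051925  0.24700875]
bar 0 0
t 8.95 tcp [0.5893 0.1115 0.2029] F [ 1.2  1.2 -1.6] w 0.0005 gf 0.8 j [ 0.    0.52  1.52 -0.    1.11  0.22]
T [-0.0128  0.0005 -0.0011] R [-0.0021  0.0009 -0.0018]
[-0.00047711 -0.01118873  0.20290072]
```

Request:
play_rows:
  plan:
    - {"tx": -0.004,"ty": 0,"tz": 0,"rx": 0,"ry": 0,"rz": 0,"jaw": 1}
    - {"tx": -0.008,"ty": 0,"tz": 0,"rx": 0,"ry": 0,"rz": 0,"jaw": 1}
    - {"tx": -0.012,"ty": 0,"tz": 0,"rx": 0,"ry": 0,"rz": 0,"jaw": 1}
    - {"tx": -0.014,"ty": 0,"tz": 0,"rx": 0,"ry": 0,"rz": 0,"jaw": 1}
    - {"tx": -0.014,"ty": 0,"tz": 0,"rx": 0,"ry": 0,"rz": 0,"jaw": 1}
    - {"tx": -0.014,"ty": 0,"tz": 0,"rx": 0,"ry": 0,"rz": 0,"jaw": 1}
    - {"tx": -0.014,"ty": 0,"tz": 0,"rx": 0,"ry": 0,"rz": 0,"jaw": 1}
    - {"tx": -0.014,"ty": 0,"tz": 0,"rx": 0,"ry": 0,"rz": 0,"jaw": 1}

```text
time_s: 9.75
tcp_pos: [0.587, 0.099, 0.2037]
eef_rot: [0.781, 0.625, -0.0, -0.0]
force: [-0.8, 1.1, -0.3]
grip_width: 0.0003
grasp_force: 0.7
```

```bash
python3 -c "
from f import *
p=bar(); cv2.imwrite('pics/s3.png',cv2.resize(p[160:360,260:500],None,fx=3,fy=3))
go(W([0,-.024,.204]),-12.6); print(st(r.get_state()['tcp_pos']))"
```

```text
bar 33 [ 0.0623463  -0.04248898  0.24405418]
t 9.8 tcp [0.587  0.099  0.2036] F [-0.6  2.1 -0. ] w 0.0007 gf 0.7 j [-0.02  0.51  1.53 -0.    1.1   0.2 ]
T [-0.0002  0.     -0.0004] R [-0.0003  0.0001 -0.0005]
[-2.11019828e-05 -2.38319752e-02  2.03617687e-01]
```

View pics/s3.png

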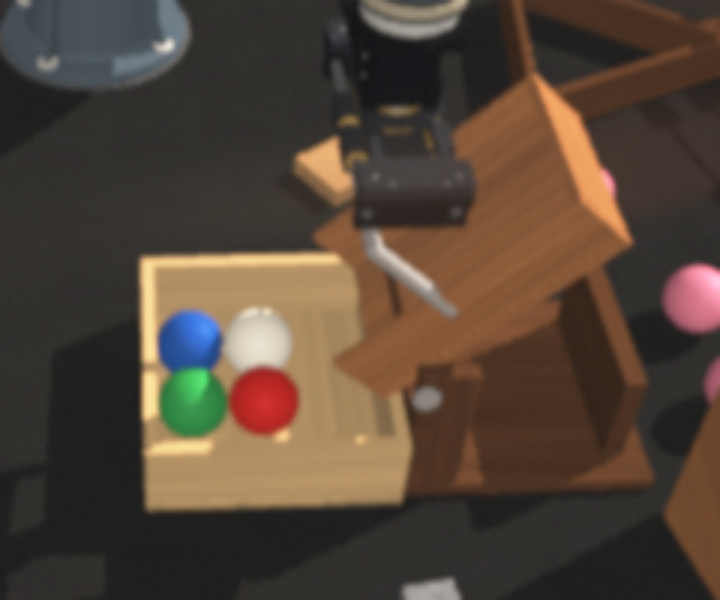

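All four balls are in the crate: blue (190,342), white (258,342), green (192,402) and red (264,400). The tray is tipped to about 0.85, with the bar at -42 mm. I lower it slowly now.

Request:
play_rows:
  plan:
    - {"tx": 0.004,"ty": 0,"tz": 0,"rx": 0,"ry": 0,"rz": 0,"jaw": 1}
    - {"tx": 0.009,"ty": 0,"tz": 0,"rx": 0,"ry": 0,"rz": 0,"jaw": 1}
    - {"tx": 0.015,"ty": 0,"tz": 0,"rx": 0,"ry": 0,"rz": 0,"jaw": 1}
    - {"tx": 0.021,"ty": 0,"tz": 0,"rx": 0,"ry": 0,"rz": 0,"jaw": 1}
    - {"tx": 0.027,"ty": 0,"tz": 0,"rx": 0,"ry": 0,"rz": 0,"jaw": 1}
    - {"tx": 0.033,"ty": 0,"tz": 0,"rx": 0,"ry": 0,"rz": 0,"jaw": 1}
    - {"tx": 0.039,"ty": 0,"tz": 0,"rx": 0,"ry": 0,"rz": 0,"jaw": 1}
    - {"tx": 0.045,"ty": 0,"tz": 0,"rx": 0,"ry": 0,"rz": 0,"jaw": 1}
    - {"tx": 0.051,"ty": 0,"tz": 0,"rx": 0,"ry": 0,"rz": 0,"jaw": 1}
    - {"tx": 0.056,"ty": 0,"tz": 0,"rx": 0,"ry": 0,"rz": 0,"jaw": 1}

```text
time_s: 10.8
tcp_pos: [0.5991, 0.1542, 0.2031]
eef_rot: [0.781, 0.625, -0.0, -0.0]
force: [0.7, 1.3, -1.5]
grip_width: 0.0006
grasp_force: 0.8
```

Request:
play_rows:
  plan:
    - {"tx": 0.005,"ty": 0,"tz": 0,"rx": 0,"ry": 0,"rz": 0,"jaw": 1}
    - {"tx": 0.01,"ty": 0,"tz": 0,"rx": 0,"ry": 0,"rz": 0,"jaw": 1}
    - {"tx": 0.015,"ty": 0,"tz": 0,"rx": 0,"ry": 0,"rz": 0,"jaw": 1}
    - {"tx": 0.019,"ty": 0,"tz": 0,"rx": 0,"ry": 0,"rz": 0,"jaw": 1}
    - {"tx": 0.023,"ty": 0,"tz": 0,"rx": 0,"ry": 0,"rz": 0,"jaw": 1}
    - {"tx": 0.027,"ty": 0,"tz": 0,"rx": 0,"ry": 0,"rz": 0,"jaw": 1}
    - {"tx": 0.03,"ty": 0,"tz": 0,"rx": 0,"ry": 0,"rz": 0,"jaw": 1}
    - {"tx": 0.033,"ty": 0,"tz": 0,"rx": 0,"ry": 0,"rz": 0,"jaw": 1}
    - {"tx": 0.036,"ty": 0,"tz": 0,"rx": 0,"ry": 0,"rz": 0,"jaw": 1}
    - {"tx": 0.038,"ty": 0,"tz": 0,"rx": 0,"ry": 0,"rz": 0,"jaw": 1}

```text
time_s: 11.8
tcp_pos: [0.6078, 0.1909, 0.2036]
eef_rot: [0.781, 0.625, 0.0, 0.0]
force: [1.1, 1.2, -1.8]
grip_width: 0.0004
grasp_force: 0.8
```

Request:
play_rows:
  plan:
    - {"tx": 0.002,"ty": 0,"tz": 0,"rx": 0,"ry": 0,"rz": 0,"jaw": 1}
    - {"tx": 0.004,"ty": 0,"tz": 0,"rx": 0,"ry": 0,"rz": 0,"jaw": 1}
    - {"tx": 0.0055,"ty": 0,"tz": 0,"rx": 0,"ry": 0,"rz": 0,"jaw": 1}
    - {"tx": 0.007,"ty": 0,"tz": 0,"rx": 0,"ry": 0,"rz": 0,"jaw": 1}
    - {"tx": 0.0085,"ty": 0,"tz": 0,"rx": 0,"ry": 0,"rz": 0,"jaw": 1}
    - {"tx": 0.01,"ty": 0,"tz": 0,"rx": 0,"ry": 0,"rz": 0,"jaw": 1}
    - {"tx": 0.0115,"ty": 0,"tz": 0,"rx": 0,"ry": 0,"rz": 0,"jaw": 1}
    - {"tx": 0.013,"ty": 0,"tz": 0,"rx": 0,"ry": 0,"rz": 0,"jaw": 1}
    - {"tx": 0.015,"ty": 0,"tz": 0,"rx": 0,"ry": 0,"rz": 0,"jaw": 1}
    - {"tx": 0.018,"ty": 0,"tz": 0,"rx": 0,"ry": 0,"rz": 0,"jaw": 1}

```text
time_s: 12.8
tcp_pos: [0.6117, 0.2079, 0.2037]
eef_rot: [0.781, 0.625, -0.0, 0.0]
force: [-0.0, 0.0, 0.4]
grip_width: 0.0004
grasp_force: 0.0
```

```bash
python3 -c "
from f import *
bar();bar('top')
go([.45,-.14,.292],60); print(st(r.get_state()['tcp_pos']))"
```

```text
bar 118 [-0.03582923  0.06245019  0.2323396 ]
bar 49 [0.05649898 0.06366945 0.23082875]
t 12.9 tcp [0.6118 0.2083 0.2037] F [-1.2 -0.4 -0.4] w 0.0005 gf 0.0 j [ 0.16  0.58  1.4  -0.    1.17  0.38]
T [-0.3753 -0.0817 -0.0882] R [ 2.0000e-04  4.0000e-04 -1.2104e+00]
[0.00036    0.08826172 0.20371975]
```

The tray is back at rest (bar y≈+63 mm, z≈0.231) with no jolt in the forces. Next is the stray ball. Candidates are yellow top (449,285) in its rest, and pink (143,184), (134,227), (146,293), which are decoys. I choose the yellow one.

Request:
play_rows:
  plan:
    - {"tx": 0.006,"ty": 0,"tz": 0,"rx": 0,"ry": 0,"rz": 0,"jaw": 1}
    - {"tx": 0.006,"ty": 0,"tz": -0.05,"rx": 0,"ry": 0,"rz": 0,"jaw": 1}
    - {"tx": 0.006,"ty": 0,"tz": -0.1,"rx": 0,"ry": 0,"rz": 0,"jaw": 1}
    - {"tx": -0.54,"ty": -0.061,"tz": -0.1,"rx": 0,"ry": 0,"rz": -1.0,"jaw": -0.5}
    - {"tx": -0.54,"ty": -0.061,"tz": -0.1,"rx": 0,"ry": 0,"rz": -1.0,"jaw": -0.5}
    - {"tx": -0.54,"ty": -0.061,"tz": -0.1,"rx": 0,"ry": 0,"rz": -1.0,"jaw": -1}
    - {"tx": -0.54,"ty": -0.061,"tz": -0.1,"rx": 0,"ry": 0,"rz": -1.0,"jaw": -1}
    - {"tx": -0.54,"ty": -0.061,"tz": -0.1,"rx": 0,"ry": 0,"rz": -1.0,"jaw": -1}
    - {"tx": -0.54,"ty": -0.061,"tz": -0.1,"rx": 0,"ry": 0,"rz": -1.0,"jaw": -1}
    - {"tx": -0.54,"ty": -0.061,"tz": -0.1,"rx": 0,"ry": 0,"rz": -1.0,"jaw": -1}

```text
time_s: 13.9
tcp_pos: [0.5071, -0.0954, 0.304]
eef_rot: [0.394, 0.919, -0.0, 0.0]
force: [1.2, -0.1, 0.0]
grip_width: 0.0485
grasp_force: 0.0
```

```bash
python3 -c "
from f import *
p,d,c=crate()
hsv=cv2.cvtColor(p,cv2.COLOR_BGR2HSV);v,u=np.mgrid[0:480,0:640]
for n,q in [('yellow',(hsv[...,0]>20)&(hsv[...,0]<33)&(hsv[...,1]>170)&(hsv[...,2]>120)&(abs(u-449)<30)&(abs(v-286)<30))]:
    if q.sum(): print(n,q.sum(),ray(c,u[q].mean(),v[q].mean(),.033))
p,d,c=grab('scene');hsv=cv2.cvtColor(p,cv2.COLOR_BGR2HSV)
q=(hsv[...,0]>20)&(hsv[...,0]<33)&(hsv[...,1]>170)&(hsv[...,2]>120)&(abs(u-209)<25)&(abs(v-270)<25);print('scene',q.sum(),ray(c,u[q].mean(),v[q].mean(),.033))
cx,cy=(u[q].min()+u[q].max())/2,(v[q].min()+v[q].max())/2; print(ray(c,cx,cy,.033))
go([.4346,-.305,.12],60)"
```

```text
crate stand-frame 893 ((0.0008384883403778076, -0.09935340285301208), (0.2006269097328186, 0.21036647260189056), 89.83445739746094) [np.float32(0.10584256), np.float32(-0.104205295), np.float32(-1.6626003e-05), np.float32(-0.19918177)]
yellow 489 [ 0.43466605 -0.30503504  0.033     ]
scene 343 [ 0.43819128 -0.30938671  0.033     ]
[ 0.43505915 -0.30773181  0.033     ]
t 14.0 tcp [ 0.5066 -0.0985  0.3039] F [-0.7  0.2  0.5] w 0.0563 gf 0.0 j [-0.41  0.29  1.6  -0.    1.26 -1.16]
T [-0.1015 -0.1932  0.1844] R [-0.0019  0.0013 -0.2831]
```

Request:
play_rows:
  plan:
    - {"tx": -0.0205,"ty": -0.039,"tz": 0,"rx": 0,"ry": 0,"rz": -0.06,"jaw": -1}
    - {"tx": -0.041,"ty": -0.078,"tz": 0,"rx": 0,"ry": 0,"rz": -0.12,"jaw": -1}
    - {"tx": -0.0615,"ty": -0.116,"tz": 0,"rx": 0,"ry": 0,"rz": -0.18,"jaw": -1}
    - {"tx": -0.082,"ty": -0.155,"tz": 0.03,"rx": 0,"ry": 0,"rz": -0.24,"jaw": -1}
    - {"tx": -0.102,"ty": -0.194,"tz": 0.06,"rx": 0,"ry": 0,"rz": -0.283,"jaw": -1}
    - {"tx": -0.102,"ty": -0.194,"tz": 0.105,"rx": 0,"ry": 0,"rz": -0.283,"jaw": -1}
    - {"tx": -0.102,"ty": -0.194,"tz": 0.15,"rx": 0,"ry": 0,"rz": -0.283,"jaw": -1}
    - {"tx": -0.102,"ty": -0.194,"tz": 0.184,"rx": 0,"ry": 0,"rz": -0.283,"jaw": -1}
    - {"tx": -0.102,"ty": -0.194,"tz": 0.184,"rx": 0,"ry": 0,"rz": -0.283,"jaw": -1}

```text
time_s: 14.9
tcp_pos: [0.4342, -0.2982, 0.1155]
eef_rot: [0.257, 0.966, 0.003, -0.004]
force: [0.1, 0.9, 1.0]
grip_width: 0.0872
grasp_force: 0.0
```

```bash
python3 -c "
from f import *
p,d,c=grab('wrist'); cv2.imwrite('pics/w4.png',p)
go([.4348,-.3065,.018],60)"
```

```text
t 14.95 tcp [ 0.4357 -0.2997  0.118 ] F [0.8 0.5 1. ] w 0.0871 gf 0.0 j [-0.81  0.55  1.77  0.    0.83 -1.87]
T [-0.0031 -0.0065  0.0999] R [ 0.0016 -0.0047  0.0035]
```

View pics/w4.png

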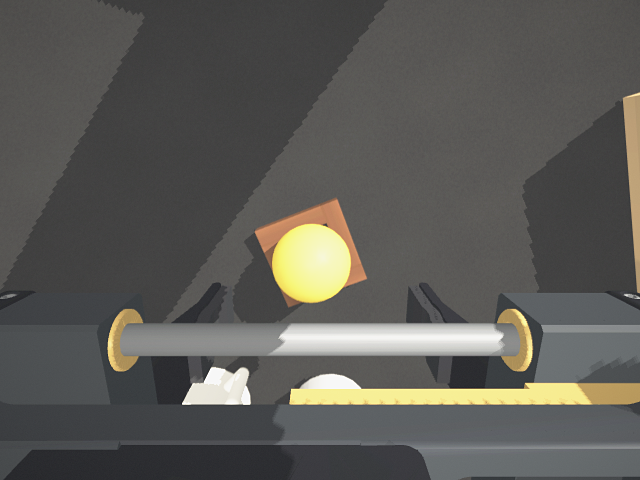

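The yellow ball in its wooden rest is at (311,263), between the fingers and clear of them. The can and mug rims are at the bottom (330,385), (225,380). Refining with the wrist ray.

```bash
python3 -c "
from f import *
c=cal('wrist'); b=ray(c,311,263,.034); print(b, -c[1].T@c[2])
go([b[0],b[1],.018],60)"
```

```text
[ 0.43857753 -0.30869346  0.034     ] [ 0.37157276 -0.26367862  0.27969084]
t 14.95 tcp [ 0.4357 -0.2997  0.118 ] F [0.8 0.5 1. ] w 0.0871 gf 0.0 j [-0.81  0.55  1.77  0.    0.83 -1.87]
T [-0.0075 -0.0066  0.0999] R [ 0.0016 -0.0047  0.0035]
```

Request:
play_rows:
  plan:
    - {"tx": 0,"ty": 0,"tz": 0.01,"rx": 0,"ry": 0,"rz": 0,"jaw": -1}
    - {"tx": 0,"ty": 0,"tz": 0.01,"rx": 0,"ry": 0,"rz": 0,"jaw": -1}
    - {"tx": 0,"ty": 0,"tz": 0.01,"rx": 0,"ry": 0,"rz": 0,"jaw": -1}

```text
time_s: 15.25
tcp_pos: [0.4372, -0.3017, 0.111]
eef_rot: [0.257, 0.966, -0.001, 0.001]
force: [-0.4, -0.5, -0.3]
grip_width: 0.0871
grasp_force: 0.0
```

```bash
python3 -c "
from f import *
p,d,c=grab('wrist');hsv=cv2.cvtColor(p,cv2.COLOR_BGR2HSV);v,u=np.mgrid[0:480,0:640]
q=((hsv[...,0]>22)&(hsv[...,0]<33)&(hsv[...,1]>120)&(hsv[...,2]>150)&(v<318)&(v>180)).astype(np.uint8)
k=max(cv2.findContours(q,0,2)[0],key=cv2.contourArea); (x,y),rad=cv2.minEnclosingCircle(k); print(x,y,rad)
b=ray(c,x,y,.033); print(b)
go([b[0],b[1],.018],60)"
```

```text
313.2701110839844 257.2738037109375 39.94115447998047
[ 0.43595151 -0.30649789  0.033     ]
t 15.3 tcp [ 0.4371 -0.3017  0.111 ] F [-0.2  0.1  0.3] w 0.0869 gf 0.0 j [-0.81  0.57  1.77  0.    0.8  -1.87]
T [-0.0012 -0.0047  0.093 ] R [-0.0008  0.0026  0.004 ]
```

Consistent now at about (0.436, -0.3065). I descend and grip.

Request:
play_rows:
  plan:
    - {"tx": -0.001,"ty": -0.0045,"tz": 0.02,"rx": 0,"ry": 0,"rz": 0,"jaw": -1}
    - {"tx": -0.001,"ty": -0.0045,"tz": 0.045,"rx": 0,"ry": 0,"rz": 0,"jaw": -1}
    - {"tx": -0.001,"ty": -0.0045,"tz": 0.07,"rx": 0,"ry": 0,"rz": 0,"jaw": -1}
    - {"tx": -0.001,"ty": -0.0045,"tz": 0.085,"rx": 0,"ry": 0,"rz": 0,"jaw": -1}
    - {"tx": -0.001,"ty": -0.0045,"tz": 0.092,"rx": 0,"ry": 0,"rz": 0,"jaw": -1}
    - {"tx": -0.001,"ty": -0.0045,"tz": 0.092,"rx": 0,"ry": 0,"rz": 0,"jaw": -0.5}
    - {"tx": -0.001,"ty": -0.0045,"tz": 0.092,"rx": 0,"ry": 0,"rz": 0,"jaw": 0}
    - {"tx": -0.001,"ty": -0.0045,"tz": 0.092,"rx": 0,"ry": 0,"rz": 0,"jaw": 0.5}
    - {"tx": -0.001,"ty": -0.0045,"tz": 0.092,"rx": 0,"ry": 0,"rz": 0,"jaw": 1}
    - {"tx": -0.001,"ty": -0.0045,"tz": 0.092,"rx": 0,"ry": 0,"rz": 0,"jaw": 1}
  newtons: 25

```text
time_s: 16.3
tcp_pos: [0.4353, -0.3058, 0.0182]
eef_rot: [0.257, 0.966, -0.0, 0.001]
force: [0.1, 0.5, 0.4]
grip_width: 0.0563
grasp_force: 25.0
```

Request:
play_rows:
  plan:
    - {"tx": 0,"ty": 0,"tz": 0,"rx": 0,"ry": 0,"rz": 0,"jaw": 1}
    - {"tx": 0,"ty": 0,"tz": -0.01,"rx": 0,"ry": 0,"rz": 0,"jaw": 1}
    - {"tx": 0,"ty": 0,"tz": -0.04,"rx": 0,"ry": 0,"rz": 0,"jaw": 1}
    - {"tx": 0,"ty": 0,"tz": -0.08,"rx": 0,"ry": 0,"rz": 0,"jaw": 1}
    - {"tx": 0,"ty": 0,"tz": -0.12,"rx": 0,"ry": 0,"rz": 0,"jaw": 1}
    - {"tx": 0,"ty": 0,"tz": -0.15,"rx": 0,"ry": 0,"rz": 0,"jaw": 1}
    - {"tx": 0,"ty": 0,"tz": -0.15,"rx": 0,"ry": 0,"rz": 0,"jaw": 1}
    - {"tx": 0,"ty": 0,"tz": -0.15,"rx": 0,"ry": 0,"rz": 0,"jaw": 1}

```text
time_s: 17.1
tcp_pos: [0.4347, -0.3053, 0.1682]
eef_rot: [0.257, 0.966, -0.0, 0.0]
force: [-0.2, 0.3, -2.1]
grip_width: 0.0562
grasp_force: 25.0
```

```bash
python3 -c "
from f import *
p,d,c=crate(); S=st(cloud(d,c)); hsv=cv2.cvtColor(p,cv2.COLOR_BGR2HSV)
cv2.imwrite('pics/t5.png',p)
ins=(d>0)&(abs(S[...,0])<.095)&(S[...,1]<-.04)&(S[...,1]>-.19)&(S[...,2]>.045)&(S[...,2]<.09)
h=hsv[...,0]
for n,m in [('blue',(h>100)&(h<130)&(hsv[...,1]>120)),('green',(h>45)&(h<85)&(hsv[...,1]>120)),('red',((h<6)|(h>174))&(hsv[...,1]>150)),('white',hsv[...,1]<50)]:
    q=S[ins&m]; print(n,len(q),(cv2.minEnclosingCircle(q[:,:2].astype(np.float32)),q[:,2].max()) if len(q) else '')
go([.4348,-.3065,.018],60)"
```

```text
crate stand-frame 1307 ((0.000988692045211792, -0.09963300824165344), (0.2003718465566635, 0.2107132375240326), 89.72563934326172) [np.float32(0.10579073), np.float32(-0.10424904), np.float32(-0.0003218796), np.float32(-0.1996409)]
blue 426 (((-0.03175772354006767, -0.16084690392017365), 0.026964368298649788), np.float64(0.07292058783564745))
green 432 (((0.030456101521849632, -0.16122987866401672), 0.02739572525024414), np.float64(0.07153408804591825))
red 430 (((0.030777186155319214, -0.1046513170003891), 0.027290141209959984), np.float64(0.07127476944085054))
white 158 (((-0.049602314829826355, -0.13293790817260742), 0.0469677597284317), np.float64(0.07118215224771608))
t 17.15 tcp [ 0.4341 -0.3047  0.1671] F [-0.6 -0.1 -2. ] w 0.0562 gf 25.0 j [-0.82  0.48  1.72  0.    0.94 -1.87]
T [-0.0017 -0.0013  0.1491] R [ 0.0005 -0.0017  0.0038]
```

Got the stray ball (grip 56 mm). The four balls sit as a 2x2 block at the crate's far side, so I locate the white one exactly before placing.

```bash
cat >> f.py <<'E'
def whiteball():
    p,d,c=grab('top'); S=st(cloud(d,c)); s=cv2.cvtColor(p,cv2.COLOR_BGR2HSV)[...,1]
    m=(d>0)&(s<90)&(S[...,0]>-.09)&(S[...,0]<0.02)&(S[...,1]<-.07)&(S[...,1]>-.15)&(S[...,2]>.05)&(S[...,2]<.09); q=S[m]; print('white',len(q),np.percentile(q,[2,50,98],axis=0).round(3).tolist())
E
python3 -c "
from f import *
whiteball()
go(W([0,-.140,.19]),77.4)"
```

```text
white 391 [[-0.054, -0.127, 0.051], [-0.033, -0.104, 0.06], [-0.009, -0.081, 0.07]]
t 17.2 tcp [ 0.4339 -0.3045  0.1664] F [-0.  -0.2 -2. ] w 0.056 gf 25.0 j [-0.82  0.48  1.73  0.    0.94 -1.87]
T [ 0.0332  0.3153 -0.0232] R [ 0.0014 -0.0029 -0.2862]
```

Request:
play_rows:
  plan:
    - {"tx": 0.0,"ty": 0.03,"tz": -0.01,"rx": 0,"ry": 0,"rz": -0.04,"jaw": 1}
    - {"tx": 0.007,"ty": 0.07,"tz": -0.022,"rx": 0,"ry": 0,"rz": -0.08,"jaw": 1}
    - {"tx": 0.011,"ty": 0.11,"tz": -0.022,"rx": 0,"ry": 0,"rz": -0.12,"jaw": 1}
    - {"tx": 0.016,"ty": 0.15,"tz": -0.022,"rx": 0,"ry": 0,"rz": -0.16,"jaw": 1}
    - {"tx": 0.02,"ty": 0.19,"tz": -0.022,"rx": 0,"ry": 0,"rz": -0.2,"jaw": 1}
    - {"tx": 0.024,"ty": 0.23,"tz": -0.022,"rx": 0,"ry": 0,"rz": -0.24,"jaw": 1}
    - {"tx": 0.028,"ty": 0.265,"tz": -0.022,"rx": 0,"ry": 0,"rz": -0.27,"jaw": 1}
    - {"tx": 0.031,"ty": 0.295,"tz": -0.022,"rx": 0,"ry": 0,"rz": -0.286,"jaw": 1}
    - {"tx": 0.033,"ty": 0.315,"tz": -0.022,"rx": 0,"ry": 0,"rz": -0.286,"jaw": 1}
    - {"tx": 0.033,"ty": 0.315,"tz": -0.022,"rx": 0,"ry": 0,"rz": -0.286,"jaw": 1}

```text
time_s: 18.2
tcp_pos: [0.5622, -0.013, 0.1874]
eef_rot: [0.108, 0.994, 0.001, -0.002]
force: [-0.6, -0.0, -2.2]
grip_width: 0.0561
grasp_force: 25.0
```

Request:
play_rows:
  plan:
    - {"tx": 0,"ty": 0,"tz": 0.0,"rx": 0,"ry": 0,"rz": 0,"jaw": 1}
    - {"tx": 0,"ty": 0,"tz": 0.0,"rx": 0,"ry": 0,"rz": 0,"jaw": 1}

```text
time_s: 18.4
tcp_pos: [0.5617, -0.0164, 0.1885]
eef_rot: [0.11, 0.994, -0.0, -0.001]
force: [-0.8, -0.8, -1.9]
grip_width: 0.0559
grasp_force: 25.0
```

```bash
python3 -c "
from f import *
go(W([0,-.140,.065]),77.4)
p,d,c=grab('wrist'); cv2.imwrite('pics/w6.png',p)"
```

```text
t 18.4 tcp [ 0.5617 -0.0164  0.1885] F [-0.8 -0.8 -1.9] w 0.0559 gf 25.0 j [-0.23  0.49  1.63 -0.    1.03 -1.58]
T [0.0002 0.0021 0.1235] R [-0.0004 -0.0025 -0.0009]
```

View pics/w6.png

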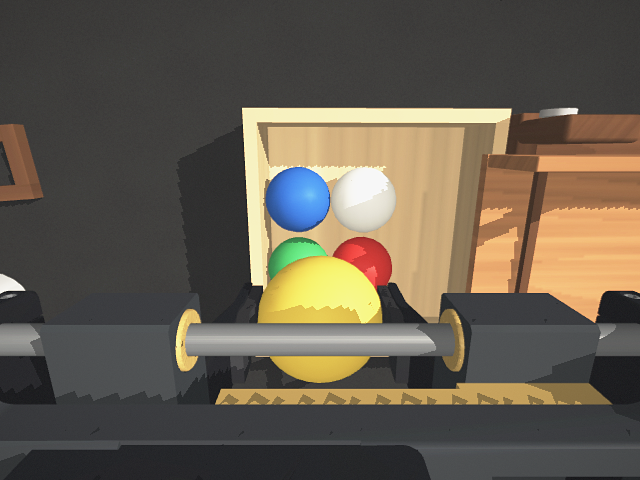

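The yellow ball is held above the block: blue (298,199), white (364,199), green (300,262), red (362,265). I lower it into the pocket in the middle, with slow downward steps.

Request:
play_rows:
  plan:
    - {"tx": 0,"ty": 0.002,"tz": 0.03,"rx": 0,"ry": 0,"rz": 0,"jaw": 1}
    - {"tx": 0,"ty": 0.002,"tz": 0.06,"rx": 0,"ry": 0,"rz": 0,"jaw": 1}
    - {"tx": 0,"ty": 0.002,"tz": 0.085,"rx": 0,"ry": 0,"rz": 0,"jaw": 1}
    - {"tx": 0,"ty": 0.002,"tz": 0.105,"rx": 0,"ry": 0,"rz": 0,"jaw": 1}
    - {"tx": 0,"ty": 0.002,"tz": 0.115,"rx": 0,"ry": 0,"rz": 0,"jaw": 1}
    - {"tx": 0,"ty": 0.002,"tz": 0.12,"rx": 0,"ry": 0,"rz": 0,"jaw": 1}
    - {"tx": 0,"ty": 0.002,"tz": 0.124,"rx": 0,"ry": 0,"rz": 0,"jaw": 1}
    - {"tx": 0,"ty": 0.002,"tz": 0.128,"rx": 0,"ry": 0,"rz": 0,"jaw": 1}
    - {"tx": 0,"ty": 0.002,"tz": 0.132,"rx": 0,"ry": 0,"rz": 0,"jaw": 1}
    - {"tx": 0,"ty": 0.002,"tz": 0.132,"rx": 0,"ry": 0,"rz": 0,"jaw": 1}

```text
time_s: 19.45
tcp_pos: [0.5662, -0.013, 0.0621]
eef_rot: [0.11, 0.994, 0.001, 0.004]
force: [-1.6, 5.6, 17.1]
grip_width: 0.0561
grasp_force: 25.0
```

```bash
python3 -c "
from f import *
go(W([0,-.140,.025]),77.4)"
```

```text
t 19.45 tcp [ 0.5662 -0.013   0.0621] F [-1.6  5.6 17.1] w 0.0561 gf 25.0 j [-0.22  0.68  1.71  0.    0.74 -1.57]
T [ 0.0045 -0.0024  0.0371] R [ 0.002   0.0076 -0.0008]
```

```bash
cat >> f.py <<'E'
def balls():
    p,d,c=grab('wrist'); S=st(cloud(d,c)); hsv=cv2.cvtColor(p,cv2.COLOR_BGR2HSV); h=hsv[...,0]
    ins=(d>0)&(abs(S[...,0])<.1)&(S[...,1]<-.005)&(S[...,1]>-.195)&(S[...,2]>.02)&(S[...,2]<.1)
    for n,m in [('blue',(h>100)&(h<130)&(hsv[...,1]>120)),('green',(h>45)&(h<85)&(hsv[...,1]>120)),('red',((h<6)|(h>174))&(hsv[...,1]>150)),('white',(hsv[...,1]<50)&(hsv[...,2]>120)),('yellow',(h>22)&(h<33)&(hsv[...,1]>190))]:
        q=S[ins&m]
        if len(q)>60:
            A=np.c_[2*q,np.ones(len(q))]; s=np.linalg.lstsq(A,(q**2).sum(1),rcond=None)[0]; print(n,len(q),'c',s[:3].round(4),'r',np.sqrt(s[3]+s[:3]@s[:3]).round(4))
    return p
E
python3 -c "
from f import *
balls(); go(W([0,-.140,.025]),77.4)"
```

```text
blue 8339 c [-0.0284 -0.1613  0.0384] r 0.0278
green 800 c [ 0.0351 -0.1614  0.046 ] r 0.0214
red 942 c [ 0.0276 -0.1052  0.0462] r 0.0244
white 9009 c [-0.0291 -0.1047  0.0373] r 0.0286
t 19.5 tcp [ 0.5662 -0.013   0.0621] F [-0.9  5.1 17.5] w 0.0563 gf 25.0 j [-0.22  0.68  1.71  0.    0.74 -1.57]
T [ 0.0044 -0.0023  0.0371] R [ 0.0019  0.0075 -0.0007]
```

The block is friction-locked, so I won't force it: 17 N, and the balls did not move. The free slot is near the stand (66 mm wide), and a hand tilted about 28° can slip the ball under the lip there. I lift off first.

Request:
play_rows:
  plan:
    - {"tx": 0,"ty": 0,"tz": -0.01,"rx": 0,"ry": 0,"rz": 0,"jaw": 1}
    - {"tx": 0,"ty": 0,"tz": -0.03,"rx": 0,"ry": 0,"rz": 0,"jaw": 1}
    - {"tx": 0,"ty": 0,"tz": -0.06,"rx": 0,"ry": 0,"rz": 0,"jaw": 1}
    - {"tx": 0,"ty": 0,"tz": -0.1,"rx": 0,"ry": 0,"rz": 0.1,"jaw": 1}
    - {"tx": 0,"ty": 0,"tz": -0.14,"rx": 0,"ry": 0,"rz": 0.24,"jaw": 1}
    - {"tx": 0,"ty": 0,"tz": -0.15,"rx": 0,"ry": 0,"rz": 0.38,"jaw": 1}
    - {"tx": 0,"ty": 0,"tz": -0.15,"rx": 0,"ry": 0,"rz": 0.52,"jaw": 1}
    - {"tx": 0,"ty": 0,"tz": -0.15,"rx": 0,"ry": 0,"rz": 0.66,"jaw": 1}
    - {"tx": 0,"ty": 0,"tz": -0.15,"rx": 0,"ry": 0,"rz": 0.8,"jaw": 1}

```text
time_s: 20.4
tcp_pos: [0.5632, -0.0141, 0.2088]
eef_rot: [0.507, 0.862, 0.0, 0.001]
force: [-1.0, 0.4, -1.8]
grip_width: 0.0564
grasp_force: 25.0
```

Request:
play_rows:
  plan:
    - {"tx": 0,"ty": 0,"tz": 0,"rx": 0,"ry": 0,"rz": 0.14,"jaw": 1}
    - {"tx": 0,"ty": 0,"tz": 0,"rx": 0,"ry": 0,"rz": 0.28,"jaw": 1}
    - {"tx": 0,"ty": 0,"tz": 0,"rx": 0,"ry": 0,"rz": 0.42,"jaw": 1}
    - {"tx": 0,"ty": 0,"tz": 0,"rx": 0,"ry": 0,"rz": 0.56,"jaw": 1}
    - {"tx": 0,"ty": 0,"tz": 0,"rx": 0,"ry": 0,"rz": 0.7,"jaw": 1}
    - {"tx": 0,"ty": 0,"tz": 0,"rx": 0,"ry": 0,"rz": 0.7,"jaw": 1}
    - {"tx": 0,"ty": 0,"tz": 0,"rx": 0,"ry": 0,"rz": 0.7,"jaw": 1}

```text
time_s: 21.1
tcp_pos: [0.5631, -0.014, 0.2081]
eef_rot: [0.78, 0.626, 0.0, 0.0]
force: [-0.5, 0.1, -2.1]
grip_width: 0.0561
grasp_force: 25.0
```

```bash
cat >> f.py <<'E'
def ybal():
    for n in ('wrist','scene'):
        p,d,c=grab(n); t=r.get_state()['tcp_pos']; P=cloud(d,c); hsv=cv2.cvtColor(p,cv2.COLOR_BGR2HSV)
        m=(d>0)&(hsv[...,0]>20)&(hsv[...,0]<34)&(hsv[...,1]>150)&(np.linalg.norm(P-t,axis=-1)<.07); q=P[m]
        if len(q)<40: print(n,len(q)); continue
        D=q-t; A=np.c_[2*D,np.ones(len(q))]; s=np.linalg.lstsq(A,(D**2).sum(1),rcond=None)[0]
        print(n,len(q),'ball-tcp in stand axes',(s[:3]@np.stack([X,Y,Z],1)).round(4),'r',np.sqrt(s[3]+s[:3]@s[:3]).round(4),'ztop-tcp',D[:,2].max().round(4))
E
python3 -c "
from f import *
ybal(); crate(); balls()
go(W([0,-.095,.16]),-12.6); print(st(r.get_state()['tcp_pos']))"
```

```text
wrist 3138 ball-tcp in stand axes [0.0005 0.0001 0.0162] r 0.0282 ztop-tcp 0.0454
scene 14
crate stand-frame 258 ((0.0006393492221832275, -0.09942208230495453), (0.20080775022506714, 0.20938530564308167), 89.71372985839844) [np.float32(0.10573016), np.float32(-0.10392004), np.float32(0.0007177441), np.float32(-0.19950655)]
blue 2072 c [-0.0303 -0.1617  0.0382] r 0.028
green 2004 c [ 0.0346 -0.1618  0.0382] r 0.028
red 2919 c [ 0.0333 -0.1042  0.038 ] r 0.0282
white 2965 c [-0.03   -0.1079  0.0344] r 0.0317
t 21.3 tcp [ 0.5631 -0.0138  0.2077] F [-0.2 -0.8 -1.1] w 0.0561 gf 25.0 j [-0.22  0.46  1.61 -0.    1.07 -0.  ]
T [ 0.0442 -0.0012  0.0477] R [0.0002 0.0001 0.001 ]
[ 0.00127761 -0.13920316  0.20772078]
```

Ball held 16 mm above the TCP; crate and balls unchanged. I tilt, then lower to just above the slot.

Request:
play_rows:
  plan:
    - {"tx": 0.01,"ty": -0.001,"tz": 0.0,"rx": 0,"ry": 0.12,"rz": 0,"jaw": 1}
    - {"tx": 0.025,"ty": -0.001,"tz": 0.0,"rx": 0,"ry": 0.24,"rz": 0,"jaw": 1}
    - {"tx": 0.045,"ty": -0.001,"tz": 0.0,"rx": 0,"ry": 0.36,"rz": 0,"jaw": 1}
    - {"tx": 0.062,"ty": -0.001,"tz": 0.02,"rx": 0,"ry": 0.467,"rz": 0,"jaw": 1}
    - {"tx": 0.067,"ty": -0.001,"tz": 0.05,"rx": 0,"ry": 0.467,"rz": 0,"jaw": 1}
    - {"tx": 0.067,"ty": -0.001,"tz": 0.075,"rx": 0,"ry": 0.467,"rz": 0,"jaw": 1}
    - {"tx": 0.067,"ty": -0.001,"tz": 0.095,"rx": 0,"ry": 0.467,"rz": 0,"jaw": 1}
    - {"tx": 0.067,"ty": -0.001,"tz": 0.105,"rx": 0,"ry": 0.467,"rz": 0,"jaw": 1}
    - {"tx": 0.067,"ty": -0.001,"tz": 0.11,"rx": 0,"ry": 0.467,"rz": 0,"jaw": 1}
    - {"tx": 0.067,"ty": -0.001,"tz": 0.11,"rx": 0,"ry": 0.467,"rz": 0,"jaw": 1}

```text
time_s: 22.3
tcp_pos: [0.5769, 0.0518, 0.0975]
eef_rot: [0.757, 0.607, 0.189, -0.151]
force: [-0.0, -0.2, -1.8]
grip_width: 0.0556
grasp_force: 25.0
```

```bash
python3 -c "
from f import *
p,d,c=grab('scene'); cv2.imwrite('pics/s7.png',cv2.resize(p[160:360,260:500],None,fx=3,fy=3))
ybal(); s=r.get_state(); print(st(s['tcp_pos']), st(R.from_quat(s['eef_rot']).as_matrix()[:,2]+H))
for y,z in [(-.080,.092),(-.072,.080),(-.064,.069),(-.057,.059),(-.051,.050)]: go(W([0,y+.0075,z-.0142]),-12.6)"|grep -v '^t'
```

```text
wrist 5598 ball-tcp in stand axes [ 0.0003 -0.008   0.014 ] r 0.0282 ztop-tcp 0.044
scene 60 ball-tcp in stand axes [ 0.0014 -0.005   0.0189] r 0.0237 ztop-tcp 0.0402
[ 0.00106164 -0.0721729   0.09857439] [ 0.00189134  0.46961984 -0.88286671]
T [-0.01   -0.0011  0.0182] R [ 0.002  -0.4668  0.0005]
T [-0.0086 -0.0011  0.0325] R [ 0.002  -0.4668  0.0005]
T [-0.0067 -0.0012  0.046 ] R [ 0.002  -0.4668  0.0005]
T [-0.0052 -0.0012  0.0581] R [ 0.002  -0.4668  0.0005]
T [-0.0042 -0.0012  0.0689] R [ 0.002  -0.4668  0.0005]
```

View pics/s7.png

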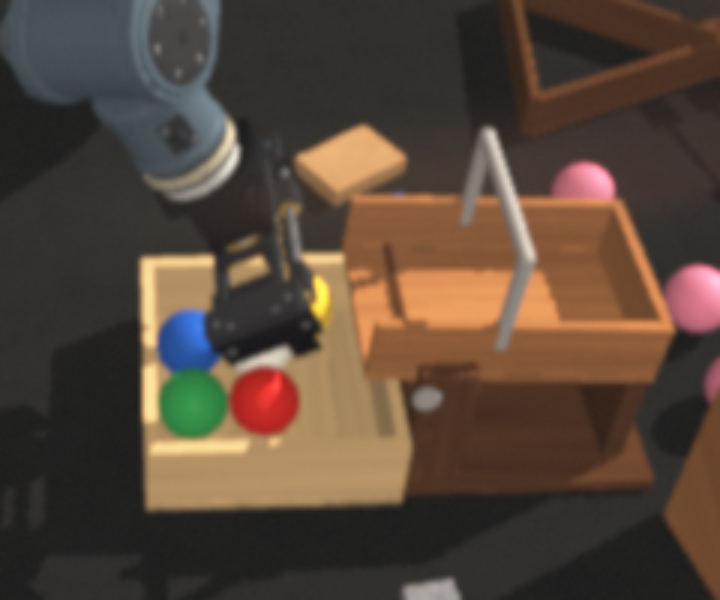

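The tilted hand holds the yellow ball (318,300) ahead of the 2x2 block and short of the lip. I slide it down along the tool axis under the lip.

Request:
play_rows:
  plan:
    - {"tx": -0.01,"ty": -0.001,"tz": 0.009,"rx": 0,"ry": 0,"rz": 0,"jaw": 1}
    - {"tx": -0.01,"ty": -0.001,"tz": 0.018,"rx": 0,"ry": 0,"rz": 0,"jaw": 1}
    - {"tx": -0.0086,"ty": -0.001,"tz": 0.026,"rx": 0,"ry": 0,"rz": 0,"jaw": 1}
    - {"tx": -0.0078,"ty": -0.001,"tz": 0.033,"rx": 0,"ry": 0,"rz": 0,"jaw": 1}
    - {"tx": -0.007,"ty": -0.001,"tz": 0.04,"rx": 0,"ry": 0,"rz": 0,"jaw": 1}
    - {"tx": -0.006,"ty": -0.001,"tz": 0.047,"rx": 0,"ry": 0,"rz": 0,"jaw": 1}
    - {"tx": -0.005,"ty": -0.001,"tz": 0.053,"rx": 0,"ry": 0,"rz": 0,"jaw": 1}
    - {"tx": -0.0045,"ty": -0.001,"tz": 0.058,"rx": 0,"ry": 0,"rz": 0,"jaw": 1}
    - {"tx": -0.004,"ty": -0.001,"tz": 0.063,"rx": 0,"ry": 0,"rz": 0,"jaw": 1}
    - {"tx": -0.004,"ty": -0.001,"tz": 0.063,"rx": 0,"ry": 0,"rz": 0,"jaw": 1}

```text
time_s: 23.45
tcp_pos: [0.5812, 0.0779, 0.0396]
eef_rot: [0.757, 0.607, 0.189, -0.152]
force: [-0.4, 0.4, -2.3]
grip_width: 0.0561
grasp_force: 25.0
```

```bash
python3 -c "
from f import *
ybal(); s=r.get_state(); print(st(s['tcp_pos']))
go(W([0,-.050+.0075,.046-.0142]),-12.6); bar('top')"
```

```text
wrist 8911 ball-tcp in stand axes [ 0.0003 -0.0078  0.0141] r 0.0282 ztop-tcp 0.044
scene 44 ball-tcp in stand axes [ 0.0035 -0.0005  0.0216] r 0.0185 ztop-tcp 0.039
[-0.00070587 -0.04603997  0.04006812]
t 23.55 tcp [0.5815 0.0775 0.0401] F [-0.3 -0.4 -2.1] w 0.056 gf 25.0 j [-0.32  0.77  1.76  0.71  0.8  -0.65]
T [-0.0008  0.0007  0.009 ] R [-0.00e+00 -4.67e-01 -1.00e-04]
bar 78 [0.0516021  0.06611305 0.23119471]
```

Request:
play_rows:
  plan:
    - {"tx": -0.001,"ty": 0,"tz": 0.004,"rx": 0,"ry": 0,"rz": 0,"jaw": 1}
    - {"tx": -0.002,"ty": 0,"tz": 0.008,"rx": 0,"ry": 0,"rz": 0,"jaw": 1}
    - {"tx": -0.003,"ty": 0,"tz": 0.013,"rx": 0,"ry": 0,"rz": 0,"jaw": 1}
    - {"tx": -0.003,"ty": 0,"tz": 0.013,"rx": 0,"ry": 0,"rz": 0,"jaw": 1}
    - {"tx": -0.003,"ty": 0,"tz": 0.013,"rx": 0,"ry": 0,"rz": 0,"jaw": 1}

```text
time_s: 24.1
tcp_pos: [0.5821, 0.081, 0.0269]
eef_rot: [0.757, 0.607, 0.189, -0.152]
force: [-0.1, -0.2, -1.7]
grip_width: 0.056
grasp_force: 25.0
```

```bash
python3 -c "
from f import *
ybal(); s=r.get_state(); print(st(s['tcp_pos']),s['force'])"
```

```text
wrist 8846 ball-tcp in stand axes [ 0.0004 -0.008   0.0142] r 0.0282 ztop-tcp 0.0438
scene 45 ball-tcp in stand axes [ 0.0022 -0.0017  0.02  ] r 0.0206 ztop-tcp 0.0387
[-0.00063933 -0.04263298  0.02723135] [-0.22088014  0.75271907 -1.58285725]
```

Request:
play_rows:
  plan:
    - {"tx": 0,"ty": 0,"tz": 0,"rx": 0,"ry": 0,"rz": 0,"jaw": -0.4}
    - {"tx": 0,"ty": 0,"tz": 0,"rx": 0,"ry": 0,"rz": 0,"jaw": -0.55}
    - {"tx": 0,"ty": 0,"tz": 0,"rx": 0,"ry": 0,"rz": 0,"jaw": -0.6}
    - {"tx": 0,"ty": 0,"tz": 0,"rx": 0,"ry": 0,"rz": 0,"jaw": -0.6}
    - {"tx": 0,"ty": 0,"tz": 0,"rx": 0,"ry": 0,"rz": 0,"jaw": -0.6}

```text
time_s: 24.7
tcp_pos: [0.5823, 0.0808, 0.0273]
eef_rot: [0.757, 0.607, 0.189, -0.151]
force: [0.2, 0.8, -0.1]
grip_width: 0.0691
grasp_force: 0.0
```

Request:
play_rows:
  plan:
    - {"tx": 0,"ty": 0,"tz": -0.01,"rx": 0,"ry": 0,"rz": 0,"jaw": -0.6}
    - {"tx": 0,"ty": 0,"tz": -0.025,"rx": 0,"ry": 0,"rz": 0,"jaw": -0.6}
    - {"tx": 0,"ty": 0,"tz": -0.045,"rx": 0,"ry": 0,"rz": 0,"jaw": -0.6}
    - {"tx": 0,"ty": 0,"tz": -0.07,"rx": 0,"ry": 0,"rz": 0,"jaw": -0.6}
    - {"tx": 0,"ty": 0,"tz": -0.11,"rx": 0,"ry": 0,"rz": 0,"jaw": -0.6}
    - {"tx": 0,"ty": 0,"tz": -0.15,"rx": 0,"ry": 0,"rz": 0,"jaw": -0.6}
    - {"tx": 0,"ty": 0,"tz": -0.19,"rx": 0,"ry": 0,"rz": 0,"jaw": -0.6}
    - {"tx": 0,"ty": 0,"tz": -0.23,"rx": 0,"ry": 0,"rz": 0,"jaw": -0.6}
    - {"tx": 0,"ty": 0,"tz": -0.23,"rx": 0,"ry": 0,"rz": 0,"jaw": -0.6}
    - {"tx": 0,"ty": 0,"tz": -0.23,"rx": 0,"ry": 0,"rz": 0,"jaw": -0.6}

```text
time_s: 25.7
tcp_pos: [0.5587, -0.0257, 0.2319]
eef_rot: [0.758, 0.606, 0.189, -0.15]
force: [-1.1, -0.3, -0.9]
grip_width: 0.0695
grasp_force: 0.0
```

```bash
python3 -c "
from f import *
balls(); p,d,c=crate(); bar('scene')
p,d,c=grab('scene');S=st(cloud(d,c));h=cv2.cvtColor(p,cv2.COLOR_BGR2HSV)
P=cloud(d,c)
m=(d>0)&(h[...,0]>20)&(h[...,0]<34)&(h[...,1]>150)&(abs(S[...,0])<.09)&(S[...,1]<-.01)&(S[...,1]>-.19)&(S[...,2]>.02);q=S[m];print('yellow',len(q),np.median(q,0) if len(q) else 0)
P0=np.load('scene0.npz'); diff=cv2.absdiff(p,P0['p']).max(2)
for n,b in [('mug',(120,170,275,328)),('can',(166,206,282,335)),('bottle',(172,220,390,468))]: print(n,(diff[b[2]:b[3],b[0]:b[1]]>40).mean())
pt,_,_=grab('top'); T0=np.load('top0.npz')['p']; print('chalk',(cv2.absdiff(pt,T0).max(2)[300:318,214:231]>40).mean())
s=r.get_state(); print(s['tcp_pos'],s['force'])"
```

```text
blue 1161 c [-0.0304 -0.1617  0.0382] r 0.0279
green 1077 c [ 0.0345 -0.1617  0.0382] r 0.0279
red 2184 c [ 0.0333 -0.1043  0.038 ] r 0.0282
white 2453 c [-0.0459 -0.0718  0.0586] r 0.0476
crate stand-frame 950 ((0.0008296966552734375, -0.09932904690504074), (0.20076584815979004, 0.2106364369392395), 89.78227233886719) [np.float32(0.10580591), np.float32(-0.10429989), np.float32(0.00019408362), np.float32(-0.1987966)]
bar 122 [0.03567599 0.06305481 0.2324039 ]
yellow 387 [ 0.01413169 -0.05362131  0.05555941]
mug 0.013207547169811321
can 0.2839622641509434
bottle 0.0
chalk 0.4019607843137255
[ 0.55777124 -0.02371593  0.22909092] [0.13166674 0.55313408 0.23712565]
```

Five balls are in the crate, which is square at the stand with the tray down. I check the can and chalk by depth, since shadows may explain those differences.

Run:
```python
from f import *
p,d,c=grab('top'); z=np.load('top0.npz'); v,u=np.mgrid[0:480,0:640]
for nm,dd,cc,pp in [('before',z['d'],(z['K'],z['R'],z['t']),z['p']),('after',d,c,p)]:
    P=cloud(dd,cc)
    for n,b,h in [('can',(450,500,200,255),.1),('mug',(490,545,225,275),.07),('chalk',(214,231,300,318),.015)]:
        m=(u>=b[0])&(u<b[1])&(v>=b[2])&(v<b[3])&(P[...,2]>h)&(P[...,2]<.13); q=P[m]; print(nm,n,m.sum(),(q.mean(0)).round(4) if len(q) else '')
cv2.imwrite('pics/t8.png',p)
```

```text
before can 707 [ 0.5641 -0.3608  0.112 ]
before mug 470 [ 0.5149 -0.4495  0.0862]
before chalk 106 [0.3839 0.2151 0.0212]
after can 712 [ 0.5642 -0.3606  0.1121]
after mug 478 [ 0.5145 -0.4489  0.0862]
after chalk 5 [0.3941 0.2226 0.0199]
```

View pics/t8.png

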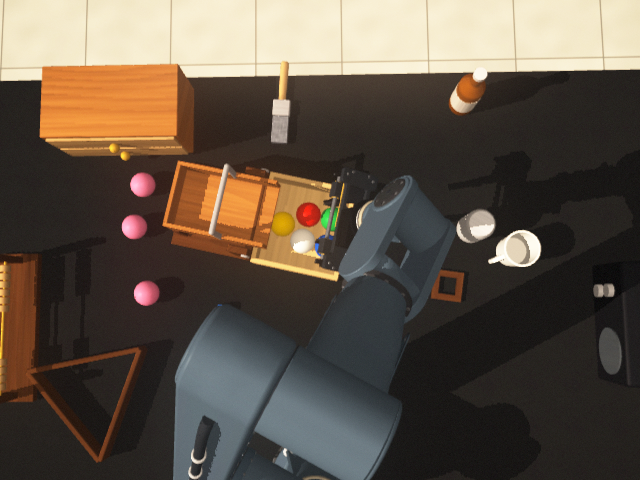

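The final top view shows yellow (283,223), red (308,214), white (302,241), green and blue in the crate at the stand. The mug and can have not moved, and the chalk is hidden under the raised upper arm.

```bash
python3 -c "
from workcell import r
print(r.hand_in())"
```

```text
the job is handed in; nothing more can be done
None
```

The job is handed in: the crate is square and centred against the stand with all five balls in it, the tray was let down slowly, the stray ball was lowered to about 3 mm above the crate floor before release, and the mug and can have not moved; the chalk's final position could not be checked because the raised arm hid it from the camera.

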